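Pack the L-shaped inserts into the console tray and stand the succulent in its cup

ROBOT

A 6-joint arm with a two-finger parallel gripper is mounted at the origin on the work surface. World frame = base frame: x ahead of the robot, y to its left, z up, the work surface at z = 0. Lengths are in m, angles in rad, forces in N, time in s.
With the tool pointing down it reaches from about 0.275 to 0.775 m from the base axis. Payload 14.6 kg.
Tool frame: the origin (TCP) lies at the centre of the arm's flange, where the gripper is bolted on; the fingertips stand manip.tip_reach ahead of it and the grasp point (between the pads) lies 155 mm ahead of it (manip.tip_reach is the distance from the TCP to the fingertips, in m); z points along the fingers, y is the line along which they close (so a half turn about z gives the same grasp; the last joint's range is limited). The gripper opens to 85 mm and grips with 20 to 120 N. Pads are 22 mm wide; open, the fingers measure 114 mm over their backs; the gripper's body (76 mm by 85 mm) begins 54 mm behind the grasp point. The pads swing forward as they close: fully open they stand 13 mm farther back than shut.
Start: joints at [-1.404, 0.263, -0.048, 1.259, 0, 1.415], TCP at [0.166, -0.498, 0.405] pointing down, gripper open.
Joint ranges: [-2.65, 2.65], [-0.89, 1.7], [-1.18, 1.37], [-2.13, 2.11], [-1.35, 1.29], [-3.14, 3.14]. Speed limits (rad/s): [1.89, 1.89, 2.57, 2.79, 3.14, 3.14].

INTERFACE

Orientations are given as a unit quaternion [x, y, z, w].
In Python, from workcell import manip gives the robot as it stands.
- The arm moves only by the shell command python3 -m pendant 'ROWS' [FORCE]. ROWS is a JSON object of lists of equal length, an entry for each row: "travel": the shift along the tool's x, y, z in mm, a list of three; "roll": the turn about the tool's z in rad; "hand": the finger opening in mm, from 0 to 85.4. A call has exactly 5 rows; each row shifts and turns the commanded pose from where the row before left it, along the tool's axes as they then stand; what a row does not reach is not made up. A row lasts 1/10 s, in which the tool goes at most 50 mm and 8.59 degrees, less where a joint would pass 70% of its speed; a pose out of reach is approached as far as the arm can. A call with a gripper value outside its range is refused whole. The fingers move at their own pace and stop on an object; FORCE is the grip in N (left out, the last holds). Time passes only in rows, so rows that do not move let the fingers close, or fill a call up. It gives the time, the measured TCP pose, the force, the opening and the grip force at its end, in the units of the state.
- manip.sense(): the state, without advancing time (a new reading comes with each control period).
- manip.read_camera(name): name is "scene" or "side" or "wrist"; returns a dict with "frame" (420x560x3 uint8, red, green, blue), "range_z" (420x560 float32, m along the optical axis (not along the pixel's ray), 0 where there is no reading), "fx", "fy", "cx", "cy" (pixels), "rvec" (rotation vector, rad) and "tvec" (3), from world to camera coordinates, as OpenCV has them. Camera axes: x right, y down, z forward; pixel columns grow to the right and rows downward; lengths in m; the calibration is good to about 2 mm. A picture is of the moment at which its call begins.
- manip.sign_off(): hands the job in; it is judged then, once.
Trained networks look in the newest picture that a camera, given by its name, has taken for a name from the list of things; names that differ only in an ending like _2 or _b are one class to them, and where a whole thing is asked for, a point or a joint stands for the part that bears it (a point fixed in the world has none). Each returns a list of dicts, best first, with "confidence" (0 to 1); they miss things now and then, are a little off and sometimes report something else, mostly with a low value. They report only what shows in the picture. A call takes as long as a camera call. They do not tell look-alikes from the thing itself.
- manip.recognise(camera, target): "location" ([x, y, z] in m, in the coordinates of the camera as it stood for that picture, good to about 4 mm: the middle of the surface that is visible of it).
- manip.silhouettes(camera, target): "region" (420x560 bool, what is visible of it).
The state is a dict: "time_s": time; "qpos": joint angles; "qvel": joint speeds; "joint_efforts": joint torques, N m; "tcp_pos": TCP position; "tcp_rot": TCP orientation; "wrist_force": force on the tool from outside, world axes, zero at the start; "wrist_torque": the same for the moment, N m; "finger_gap": opening from 0.0 (shut) to 1.0 (fully open); "grasp_force": force on a finger pad.
Only numpy, scipy, OpenCV 4.12 (cv2) and the standard library are available. Lean on these libraries where they do the work, as an engineer would, in place of code of your own. Each camera call takes 0.05 s, during which the arm holds its last target. There are 200 camera calls.

TASK

Pack the two L-shaped wooden inserts, rib side up, into the clear tray so that they interlock and both lie fully down, flat on its floor; one of them is leaning on the sloping rest. Then stand the round-bottomed succulent pot upright in the cup of the insert that has one, keeping it upright all the way, and let go of everything. Leave the remotes, the tumbler and the candle where they are.

Things in the scene. Friction and masses are not known exactly. Their poses are not given: they have to be found in the camera images.
- tray: Clear acrylic tray, stuck down. Origin: centre of underside. Outside 198 (x) x 104 (y) x 14 mm high; walls and floor 4 mm; inside 190 x 96, 10 deep. Packed, one insert (either) has its origin at x, y = -23.5, -23.5 mm with axes as the tray's, the other at +23.5, +23.5 turned half round; gaps are then 3 mm between them, 2.5 mm at the walls.
- tray_floor (a point): Centre of the tray's inner floor, 4 mm above the console; axes as the tray's.
- plain_insert: L of light wood, 10 mm thick, z out of its top. Origin: underside, under the middle of the long bar, which spans x -69 to 69, y -22 to 22 mm; a foot at x -69 to -25 reaches out to y 69. Grip rib on the bar: 50 mm along x, 12 along y, z 10 to 32, centred over the origin. No cup, 120 g. Starts leaning on the sloping rest, rib outward, bar up the slope, foot end on the lip.
- cup_insert: L of light wood, 10 mm thick, z out of its top. Origin: underside, under the middle of the long bar, which spans x -69 to 69, y -22 to 22 mm; a foot at x -69 to -25 reaches out to y 69. Grip rib on the bar: 50 mm along x, 12 along y, z 10 to 32, centred over the origin. Round cup on the foot (see point cup_rim), 130 g. Starts flat on the console, at any yaw.
- cup_rim (a point): Centre of the mouth of the cup insert's cup, at x -47, y 47, z 24 mm in that insert's frame (38 mm above the console once packed). The cup is a conical collar, 14 mm high on the top face, 36 mm outside diameter at its bottom, 52 outside and about 46 inside at the rim.
- pot: Teal ceramic succulent pot, 180 g, upright beyond the tray. Origin: centre of underside, z up. 64 mm wide, 62 high, leaves to 82 mm. Domed bottom: flat of 28 mm diameter, 46 mm wide at 4 mm height, 62 at 10 mm, straight-sided above. Seated in the cup it centres itself with its origin about 4 mm below the rim.
- rest: White plastic sloping tablet rest, fixed, 150 x 108 mm footprint, about 92 mm high. Origin: centre of underside. Its face looks to its -x side (roughly the robot) and rises towards +x at 32 degrees from level; a 10 mm lip along the low edge holds the insert.
- remote_a: Slim black remote, 160 x 38 x 14 mm, beyond the tray and the pot, straight ahead. Bystander. Origin: centre of its underside.
- remote_b: Slim black remote, 145 x 38 x 14 mm, beyond the tray to the left. Bystander. Origin: centre of its underside.
- tumbler: Stainless steel tumbler, 74 mm across, 110 mm high, beyond the tray to the right. Bystander. Origin: centre of its underside.
- candle: Amber glass candle jar with wooden cap, 60 mm across, 60 mm high, near the robot to the left. Bystander. Origin: centre of its underside.
Things that resemble listed ones, but are neither listed nor needed, are in the scene too. What is meant by the tray is not red, and is the smaller of those in its own colour. Leave any red look-alike of the cup_insert alone.

How it is judged:
By the outcome, as a careful person would: the job done as asked, in the order asked, and still so for the second after the job is handed in, with the robot touching nothing.
It also fails if it takes over 72 s, if anything falls off the work surface, if the arm or the gripper's body presses on something with over 40 N, if the wrist force passes 120 N, or if a joint passes its speed limit or range.

## Working session

There is one attempt and no reset: what is moved stays moved. The work goes in short steps, Python scripts to look and compute and a shell command to move; the robot and the scene stay as the last step left them, time stands still between calls to the robot, and variables do not carry over. Pictures are saved under pics/ and viewed, at most 14 in all, crops included, and the job is handed in when it is done.

```bash
mkdir -p pics; ls
cat > h.py <<'E'
import numpy as np, cv2
from scipy.spatial.transform import Rotation as R
from workcell import manip
def cam(n):
    c=manip.read_camera(n); c['Rm']=cv2.Rodrigues(np.array(c['rvec'],float))[0]; c['t']=np.array(c['tvec'],float).ravel(); return c
def c2w(c,p): return (np.atleast_2d(p)-c['t'])@c['Rm']
def cloud(c):
    z=c['range_z']; v,u=np.mgrid[:420,:560]
    P=np.stack([(u-c['cx'])/c['fx']*z,(v-c['cy'])/c['fy']*z,z],-1)
    W=c2w(c,P.reshape(-1,3)).reshape(420,560,3); W[z==0]=np.nan; return W
def save(c,n): cv2.imwrite('pics/'+n,c['frame'][...,::-1])
E
python3 - <<'E'
from h import *
ims=[]
for n in ['scene','side']:
    c=cam(n); ims.append(c['frame'])
    print(n,'campos',c2w(c,[0,0,0]),c['fx'])
    for t in ['tray','plain_insert','cup_insert','pot','rest','remote_a','tumbler','candle']:
        for d in manip.recognise(n,t): 
            print(t,round(d['confidence'],2),c2w(c,d['location'])[0].round(3))
    cv2.imwrite(f'pics/{n}0.png',c['frame'][...,::-1])
print(manip.sense(), manip.tip_reach)
E
```

```text
pics
scene campos [[1.64281718 0.48318469 0.89293939]] 488.7549551827088
tray 0.96 [ 0.184  0.308 -0.   ]
tray 0.85 [0.472 0.043 0.007]
tray 0.76 [ 0.275 -0.223  0.007]
plain_insert 0.65 [0.567 0.286 0.075]
cup_insert 0.94 [ 0.723 -0.429  0.012]
cup_insert 0.62 [ 0.521 -0.349  0.01 ]
pot 0.63 [0.68  0.006 0.052]
pot 0.36 [ 0.52  -0.354  0.013]
rest 0.87 [0.604 0.321 0.028]
remote_a 0.68 [ 0.756 -0.031  0.015]
remote_a 0.66 [0.751 0.239 0.016]
tumbler 0.56 [ 0.733 -0.214  0.079]
tumbler 0.17 [ 0.519 -0.351  0.012]
candle 0.56 [0.387 0.212 0.044]
side campos [[-0.04753227  0.7762844   0.72210632]] 468.9131938406935
tray 0.93 [0.184 0.315 0.003]
tray 0.56 [0.469 0.049 0.002]
plain_insert 0.93 [0.54  0.291 0.054]
cup_insert 0.83 [ 0.715 -0.425  0.008]
cup_insert 0.65 [ 0.51  -0.334  0.007]
pot 0.85 [0.647 0.016 0.049]
rest 0.97 [0.561 0.337 0.035]
rest 0.69 [0.645 0.017 0.048]
remote_a 0.7 [0.75  0.003 0.011]
remote_a 0.65 [0.738 0.248 0.016]
tumbler 0.97 [ 0.712 -0.2    0.075]
tumbler 0.19 [0.473 0.046 0.004]
candle 0.72 [0.358 0.221 0.047]
{'time_s': 0.9, 'qpos': array([-1.40430274e+00,  2.63094015e-01, -4.82826751e-02,  1.25943669e+00,
       -2.00128393e-05,  1.41554786e+00]), 'qvel': array([-0.00135922, -0.00124742,  0.00233259, -0.00101042, -0.00149652,
        0.00087638]), 'joint_efforts': array([ 1.41275625e-03, -6.37428832e+01,  3.84766567e+01,  1.64946272e-03,
       -1.63412242e-04, -2.29160882e-06]), 'tcp_pos': array([ 0.1660336 , -0.4980522 ,  0.40468775]), 'tcp_rot': array([ 9.87088138e-01,  1.60178049e-01, -1.00542125e-05, -8.47197348e-06]), 'wrist_force': array([ 0.0402213 , -0.46169478, -0.11552715]), 'wrist_torque': array([ 0.00897689, -0.02920197,  0.00120327]), 'grasp_force': 0.0, 'finger_gap': 0.9975710134611979} 0.1734
```

View pics/scene0.png

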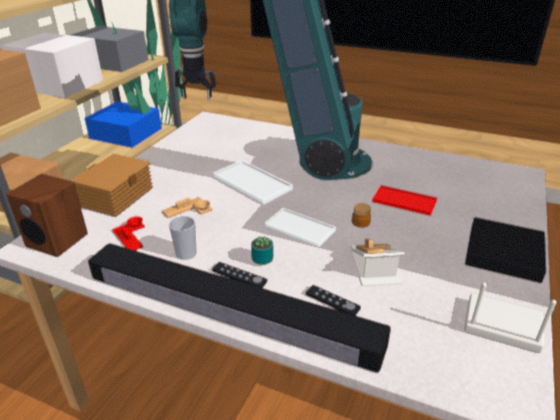

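View pics/side0.png

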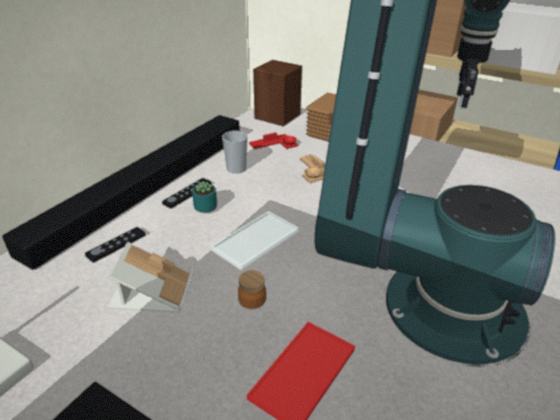

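The scene view shows the small clear tray at px (300,227), the wooden cup insert at (187,207) with its red look-alike at (128,233), the rest with the plain insert at (375,260), the pot at (262,250) and the larger clear tray at (252,182). The side view agrees: tray (255,240), rest with insert (150,275), pot (204,195).

```bash
cat >> h.py <<'E'
def pose():
    s=manip.sense(); q=s['tcp_rot']; return np.array(s['tcp_pos']), 2*np.arctan2(q[1],q[0]), s
def wrap(a,p=2*np.pi): return (a+p/2)%p-p/2
def plan(x,y,z,psi,n,start=None):
    """TCP target; rows interpolating straight"""
    p,ps,s=pose() if start is None else (*start,None)
    d=(np.array([x,y,z])-p)*1000/n; da=wrap(psi-ps)/n; out=[]
    for i in range(n):
        a=ps+da*i; out.append([round(float(d[0]*np.cos(a)+d[1]*np.sin(a)),1),round(float(d[0]*np.sin(a)-d[1]*np.cos(a)),1),round(float(-d[2]),1)])
    print('n',n,'travel',out,'roll each',round(-da,4),'max',np.abs(d).max().round(1))
E
python3 - <<'E'
from h import *
c=cam('wrist'); p,psi,s=pose(); T=R.from_quat(s['tcp_rot']).as_matrix()
print('cam in tool',((c2w(c,[0,0,0])[0]-p)@T).round(4),'axes in tool',(c['Rm']@T).round(3),c['fx'])
print('psi',psi)
for n in ['scene','side']:
    c=cam(n); W=cloud(c)
    for t in ['tray','cup_insert','plain_insert','pot','rest','candle','tumbler']:
        for d in manip.silhouettes(n,t)[:3]:
            m=d['region'];P=W[m]; P=P[~np.isnan(P[:,0])]
            if len(P)<20: continue
            print(n,t,round(d['confidence'],2),len(P),'med',np.median(P,0).round(3),'lo',np.percentile(P,3,axis=0).round(3),'hi',np.percentile(P,97,axis=0).round(3), 'rect',np.round(cv2.minAreaRect((P[:,:2]*1000).astype(np.float32)),0) if False else cv2.minAreaRect((P[:,:2]*1000).astype(np.float32)))
E
```

```text
cam in tool [0.0701 0.0001 0.0311] axes in tool [[ 0.001  1.    -0.   ]
 [-0.96   0.001 -0.28 ]
 [-0.28   0.     0.96 ]] 316.3964315555018
psi 0.32178497905573483
scene tray 0.85 1462 med [0.47  0.042 0.006] lo [ 0.414 -0.057  0.001] hi [0.534 0.136 0.016] rect ((471.1972351074219, 31.064224243164062), (219.37965393066406, 112.06840515136719), 79.9432601928711)
scene tray 0.84 1183 med [0.183 0.309 0.006] lo [0.133 0.212 0.001] hi [0.241 0.402 0.016] rect ((177.56454467773438, 304.8875427246094), (206.04708862304688, 136.93374633789062), 86.21516418457031)
scene tray 0.77 1865 med [ 0.275 -0.22   0.008] lo [ 0.178 -0.355  0.002] hi [ 0.377 -0.09   0.022] rect ((260.02679443359375, -233.4879913330078), (310.7833251953125, 175.85972595214844), 68.31372833251953)
scene cup_insert 0.94 581 med [ 0.722 -0.431  0.012] lo [ 0.647 -0.48   0.006] hi [ 0.764 -0.367  0.033] rect ((708.249267578125, -418.7921447753906), (158.73129272460938, 89.42901611328125), 57.58399963378906)
scene cup_insert 0.82 555 med [ 0.515 -0.348  0.012] lo [ 0.462 -0.397  0.003] hi [ 0.576 -0.276  0.033] rect ((519.62
[... 2422 characters left out ...]
66.5547485351562, 262.91876220703125), (121.71646118164062, 180.1888885498047), 28.574230194091797)
side pot 0.87 655 med [0.648 0.014 0.051] lo [ 0.629 -0.02   0.011] hi [0.683 0.031 0.078] rect ((677.5931396484375, -39.26122283935547), (63.15428161621094, 153.7285919189453), 24.455732345581055)
side rest 0.91 2368 med [0.561 0.336 0.038] lo [0.48  0.283 0.   ] hi [0.617 0.372 0.088] rect ((559.1851196289062, 303.819091796875), (158.61460876464844, 110.65196990966797), 27.984394073486328)
side tumbler 0.56 943 med [ 0.708 -0.203  0.072] lo [ 0.685 -0.257  0.   ] hi [ 0.754 -0.185  0.108] rect ((790.20849609375, -311.9767761230469), (78.65928649902344, 309.97369384765625), 35.92182922363281)
```

```bash
python3 -c "
from h import *
plan(0.53,-0.34,0.36,0.3218,10)"
```

```text
n 10 travel [[39.5, -3.5, 4.5], [39.5, -3.5, 4.5], [39.5, -3.5, 4.5], [39.5, -3.5, 4.5], [39.5, -3.5, 4.5], [39.5, -3.5, 4.5], [39.5, -3.5, 4.5], [39.5, -3.5, 4.5], [39.5, -3.5, 4.5], [39.5, -3.5, 4.5]] roll each -0.0 max 36.4
```

```bash
cat >> h.py <<'E'
from scipy.optimize import minimize
def boxsd(p,x0,x1,y0,y1):
    d=np.stack([np.abs(p[:,0]-(x0+x1)/2)-(x1-x0)/2,np.abs(p[:,1]-(y0+y1)/2)-(y1-y0)/2],1)
    return np.linalg.norm(np.maximum(d,0),axis=1)+np.minimum(d.max(1),0)
def fitL(P,c0,cup,zoff=0.0,starts=12,yaw0=None):
    """P world pts (m) near insert, its underside at zoff. returns x,y,yaw,cost (m)"""
    P=P[~np.isnan(P[:,0])]; P=P[np.linalg.norm(P[:,:2]-c0,axis=1)<0.13]
    z=(P[:,2]-zoff)*1000; Q=(P[:,:2]-c0)*1000
    hi=(z>5)*1.; top=(z>16)*1.
    def f(v):
        c,s=np.cos(v[2]),np.sin(v[2]); q=(Q-v[:2])@np.array([[c,-s],[s,c]])
        sd=np.minimum(boxsd(q,-69,69,-22,22),boxsd(q,-69,-25,-22,69)); rib=boxsd(q,-25,25,-6,6)
        if cup:
            r=np.hypot(q[:,0]+47,q[:,1]-47); sd=np.minimum(sd,r-26); rib=np.minimum(rib,np.abs(r-24.)-3)
        g=lambda d:1/(1+np.exp(np.clip(d/1.5,-30,30)))
        return np.mean((g(sd)-hi)**2)+np.mean((g(rib)-top)**2)
    best=None
    for a in (np.arange(starts)*2*np.pi/starts if yaw0 is None else [yaw0]):
        for o in [(0,0),(15,0),(-15,0),(0,15),(0,-15)]:
            r=minimize(f,[*o,a],method='Nelder-Mead',options=dict(initial_simplex=[[*o,a],[o[0]+10,o[1],a],[o[0],o[1]+10,a],[*o,a+.25]],xatol=.05,fatol=1e-7,maxiter=150))
            if best is None or r.fun<best.fun: best=r
    return c0[0]+best.x[0]/1000,c0[1]+best.x[1]/1000,wrap(best.x[2]),best.fun
E
python3 -m pendant '{"travel":[[39.5,-3.5,4.5],[39.5,-3.5,4.5],[39.5,-3.5,4.5],[39.5,-3.5,4.5],[39.5,-3.5,4.5]],"roll":[0,0,0,0,0],"hand":[85,85,85,85,85]}' 20
python3 -m pendant '{"travel":[[39.5,-3.5,4.5],[39.5,-3.5,4.5],[39.5,-3.5,4.5],[39.5,-3.5,4.5],[39.5,-3.5,4.5]],"roll":[0,0,0,0,0],"hand":[60,50,40,35,30]}' 20
python3 -m pendant '{"travel":[[0,0,0],[0,0,0],[0,0,0],[0,0,0],[0,0,0]],"roll":[0,0,0,0,0],"hand":[30,30,30,30,30]}' 20
python3 - <<'E'
from h import *
c=cam('wrist'); save(c,'w1.png'); W=cloud(c)
for d in manip.recognise('wrist','cup_insert'): print(d['confidence'],c2w(c,d['location'])[0].round(3))
P=W.reshape(-1,3); P=P[~np.isnan(P[:,0])]
tab=P[np.abs(P[:,2])<0.004]; print('table z',np.median(tab[:,2]),tab[:,2].std())
print(fitL(P,np.array([.518,-.343]),True)); print(pose()[:2])
E
```

```text
time_s: 2.25
tcp_pos: [0.3492, -0.4181, 0.3821]
tcp_rot: [0.987, 0.16, 0.0, 0.0]
wrist_force: [-0.0, -0.9, 0.3]
finger_gap: 0.997
grasp_force: 0.0
time_s: 2.75
tcp_pos: [0.5312, -0.339, 0.3595]
tcp_rot: [0.987, 0.16, 0.0, 0.0]
wrist_force: [0.3, -1.0, 0.8]
finger_gap: 0.354
grasp_force: 0.0
time_s: 3.25
tcp_pos: [0.529, -0.3404, 0.36]
tcp_rot: [0.987, 0.16, 0.0, 0.0]
wrist_force: [-0.0, 0.2, 0.3]
finger_gap: 0.353
grasp_force: 0.0
0.85 [ 0.698 -0.443  0.008]
0.62 [ 0.504 -0.349  0.014]
table z -0.0003166229068942184 0.0007940849877352327
(np.float64(0.5404848348541714), np.float64(-0.3314939978084286), np.float64(2.2502464073264754), np.float64(0.40462188885413575))
(array([ 0.52921919, -0.34028267,  0.35993455]), np.float64(0.3209691552066447))
```

View pics/w1.png

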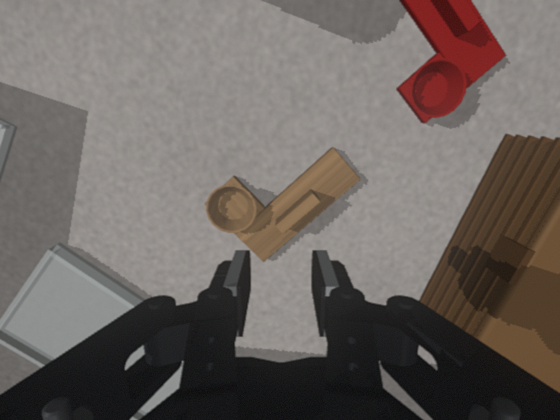

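The wrist view shows the cup insert with its cup at (232,208), bar from (264,255) to (347,165) and rib at (298,212); the red look-alike is at upper right.

```bash
sed -i 's/    P=P\[~np.isnan(P\[:,0\])\]; P=P\[np/    P=P[~np.isnan(P[:,0])]; P=P[P[:,2]<.05]; P=P[np/' h.py
python3 - <<'E'
from h import *
c=cam('wrist'); W=cloud(c)
x,y,a,f=fitL(W.reshape(-1,3),np.array([.518,-.343]),True); print(x,y,a,f)
g=W[212,298]; print('rib px',g)
# grasp psi options: tool y along insert y -> tool x along insert x => psi=a or a+pi
for ps in (a,wrap(a+np.pi)):
    print('psi',ps); gx=x+.005*np.cos(a); gy=y+.005*np.sin(a)
    plan(gx,gy,.25,ps,5)
p,psi,s=pose(); print(s['qpos'])
E
```

```text
0.513820841181459 -0.3625710225898769 -0.5007592296242489 0.017688347062728562
rib px [ 0.51592973 -0.36303751  0.02928665]
psi -0.5007592296242489
n 5 travel [[-3.7, 4.0, 22.0], [-3.0, 4.5, 22.0], [-2.2, 5.0, 22.0], [-1.3, 5.3, 22.0], [-0.5, 5.4, 22.0]] roll each 0.1644 max 22.0
psi 2.640833423965544
n 5 travel [[-3.7, 4.0, 22.0], [-5.1, 1.9, 22.0], [-5.4, -0.5, 22.0], [-4.6, -2.9, 22.0], [-2.8, -4.6, 22.0]] roll each -0.4639 max 22.0
[-7.00644326e-01  4.58412127e-01  1.34004927e-01  1.24618888e+00
  2.28203847e-05  2.11981202e+00]
```

Run:
```python
from h import *
x,y,a=.51382,-.36257,-.50076
plan(x+.005*np.cos(a),y+.005*np.sin(a),.22,2.6408,16)
```

```text
n 16 travel [[-1.1, 1.2, 8.7], [-1.3, 1.1, 8.7], [-1.5, 0.9, 8.7], [-1.6, 0.6, 8.7], [-1.6, 0.4, 8.7], [-1.7, 0.2, 8.7], [-1.7, -0.1, 8.7], [-1.7, -0.3, 8.7], [-1.6, -0.6, 8.7], [-1.5, -0.8, 8.7], [-1.4, -1.0, 8.7], [-1.2, -1.2, 8.7], [-1.0, -1.3, 8.7], [-0.8, -1.5, 8.7], [-0.6, -1.6, 8.7], [-0.4, -1.7, 8.7]] roll each -0.145 max 8.7
```

```bash
python3 -m pendant '{"travel":[[-4,4,20],[-4,4,20],[-4,4,20],[-4,4,20],[-2,3,20]],"roll":[0,0,0,0,-0.145],"hand":[30,30,30,30,30]}' 40 >/dev/null
python3 -m pendant '{"travel":[[0,0,10],[0,0,10],[0,0,10],[0,0,10],[0,0,0]],"roll":[-0.145,-0.145,-0.145,-0.145,-0.145],"hand":[30,30,30,30,30]}' >/dev/null
python3 -m pendant '{"travel":[[0,0,0],[0,0,0],[0,0,0],[0,0,0],[0,0,0]],"roll":[-0.145,-0.145,-0.145,-0.145,-0.145],"hand":[30,30,30,30,30]}' >/dev/null
python3 -m pendant '{"travel":[[0,0,0],[0,0,0],[0,0,0],[0,0,0],[0,0,0]],"roll":[-0.145,-0.145,-0.145,-0.145,-0.145],"hand":[30,30,30,30,30]}'
python3 - <<'E'
from h import *
c=cam('wrist'); W=cloud(c)
x,y,a,f=fitL(W.reshape(-1,3),np.array([.5138,-.3626]),True,yaw0=-.5); print(x,y,a,f)
plan(.5138+.005*np.cos(a),-.3626+.005*np.sin(a),.188,wrap(a+np.pi),3)
print(pose()[:2])
E
```

```text
time_s: 5.4
tcp_pos: [0.5185, -0.3638, 0.2198]
tcp_rot: [0.245, 0.97, -0.0, 0.0]
wrist_force: [0.0, -0.9, -0.7]
finger_gap: 0.355
grasp_force: 0.0
0.5144112492529568 -0.36282823003012005 -0.512805029132303 0.016256331963330643
n 3 travel [[-0.1, -0.4, 10.6], [-0.1, -0.4, 10.6], [-0.1, -0.4, 10.6]] roll each 0.0093 max 10.6
(array([ 0.51849321, -0.36377676,  0.2197663 ]), np.float64(2.6568006551470034))
```

```bash
python3 -m pendant '{"travel":[[0,-0.5,11],[0,-0.5,11],[0,0,10],[0,0,0],[0,0,0]],"roll":[0.014,0.014,0,0,0],"hand":[30,30,30,30,5]}' 60
python3 -m pendant '{"travel":[[0,0,0],[0,0,0],[0,0,0],[0,0,-10],[0,0,-30]],"roll":[0,0,0,0,0],"hand":[5,5,5,5,5]}' 60
python3 -m pendant '{"travel":[[0,0,-30],[0,0,-30],[0,0,-30],[0,0,0],[0,0,0]],"roll":[0,0,0,0,0],"hand":[5,5,5,5,5]}' 60
python3 - <<'E'
from h import *
plan(.50,.03,.31,1.40,10)
p,psi,s=pose();print(s['qpos'])
E
```

```text
time_s: 5.95
tcp_pos: [0.5181, -0.3645, 0.1873]
tcp_rot: [0.261, 0.965, 0.0, -0.0]
wrist_force: [0.3, -0.4, 0.2]
finger_gap: 0.195
grasp_force: 0.0
time_s: 6.45
tcp_pos: [0.5175, -0.364, 0.2266]
tcp_rot: [0.261, 0.965, 0.001, -0.002]
wrist_force: [-0.4, 0.5, -0.8]
finger_gap: 0.123
grasp_force: 60.3
time_s: 6.95
tcp_pos: [0.5181, -0.3645, 0.3185]
tcp_rot: [0.261, 0.965, -0.0, 0.001]
wrist_force: [0.7, 0.6, -1.5]
finger_gap: 0.124
grasp_force: 60.5
n 10 travel [[21.4, 33.2, 0.8], [25.3, 30.3, 0.8], [28.8, 27.0, 0.8], [31.8, 23.4, 0.8], [34.4, 19.3, 0.8], [36.5, 15.0, 0.8], [38.1, 10.5, 0.8], [39.1, 5.8, 0.8], [39.5, 1.0, 0.8], [39.3, -3.8, 0.8]] roll each 0.1214 max 39.5
[-7.41601651e-01  4.82452037e-01  6.13786070e-02  1.14830095e+00
  1.55553871e-06 -2.13808372e-01]
```

```bash
python3 -m pendant '{"travel":[[21.4,33.2,0.8],[25.3,30.3,0.8],[28.8,27,0.8],[31.8,23.4,0.8],[34.4,19.3,0.8]],"roll":[0.1214,0.1214,0.1214,0.1214,0.1214],"hand":[5,5,5,5,5]}' >/dev/null
python3 -m pendant '{"travel":[[36.5,15,0.8],[38.1,10.5,0.8],[39.1,5.8,0.8],[39.5,1,0.8],[39.3,-3.8,0.8]],"roll":[0.1214,0.1214,0.1214,0.1214,0.1214],"hand":[5,5,5,5,5]}'
python3 -m pendant '{"travel":[[0,0,-15],[0,0,-15],[0,0,0],[0,0,0],[0,0,0]],"roll":[0,0,0,0,0],"hand":[5,5,5,5,5]}'
python3 - <<'E'
from h import *
c=cam('wrist'); save(c,'w2.png'); W=cloud(c); np.save('w2.npy',W)
p,psi,s=pose(); print(p,psi)
for d in manip.silhouettes('wrist','tray'):
    m=d['region']; P=W[m]; P=P[~np.isnan(P[:,0])]; print(d['confidence'],len(P),np.median(P,0), np.argwhere(m).min(0),np.argwhere(m).max(0))
# held insert in tool frame
T=R.from_quat(s['tcp_rot']).as_matrix(); L=(W.reshape(-1,3)-p)@T
L=L[~np.isnan(L[:,0])]; L=L[(L[:,2]>.12)&(L[:,2]<.215)]; print(np.histogram(L[:,2],12))
E
```

```text
time_s: 7.95
tcp_pos: [0.4992, 0.0315, 0.3088]
tcp_rot: [0.767, 0.642, -0.001, -0.001]
wrist_force: [1.2, -0.4, -1.2]
finger_gap: 0.123
grasp_force: 60.5
time_s: 8.45
tcp_pos: [0.4997, 0.0297, 0.3386]
tcp_rot: [0.765, 0.644, -0.001, -0.001]
wrist_force: [-0.5, -0.1, -0.7]
finger_gap: 0.123
grasp_force: 60.5
[0.49975241 0.02969949 0.3387009 ] 1.399293172382551
0.93 10482 [0.4439905  0.08612016 0.00393271] [ 78 190] [284 309]
0.79 1329 [ 0.2741515  -0.08790225  0.00916382] [316  74] [365 173]
(array([ 2185,  1506,   520,   664,   385,   458,  2978,   907,  4347,
        2366, 18530,    33]), array([0.12000006, 0.12548029, 0.13096052, 0.13644074, 0.14192097,
       0.14740119, 0.15288142, 0.15836164, 0.16384187, 0.1693221 ,
       0.17480232, 0.18028255, 0.18576277]))
```

View pics/w2.png

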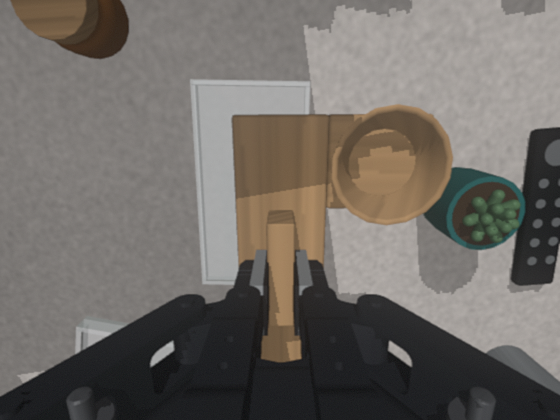

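The wrist view shows the held insert (bar (235-328,115-350), cup at (390,165)) above the small tray, whose left rim runs from (192,80) to (204,284); pot at right (485,210).

```bash
cat >> h.py <<'E'
def rays(c):
    v,u=np.mgrid[:420,:560]; d=np.stack([(u-c['cx'])/c['fx'],(v-c['cy'])/c['fy'],np.ones(u.shape)],-1); return d@c['Rm'], c2w(c,[0,0,0])[0]
sg=lambda d,w:1/(1+np.exp(np.clip(d/w,-30,30)))
def nm(f,v0,st):
    best=None
    for k in (1,-1,.3):
        v0=np.array(v0,float); r=minimize(f,v0,method='Nelder-Mead',options=dict(initial_simplex=np.vstack([v0]+[v0+k*np.eye(len(v0))[i]*st[i] for i in range(len(v0))]),xatol=.01,fatol=1e-9,maxiter=600))
        if best is None or r.fun<best.fun: best=r
        v0=best.x
    return best
def heldL(c,p,rot,v0,ztop=None):
    """held insert origin x,y (mm) and yaw in frame (tool x, -tool y, up)"""
    T=R.from_quat(rot).as_matrix(); W=cloud(c); L=(W.reshape(-1,3)-p)@T*1000; z=L[:,2]
    D,o=rays(c); D=D.reshape(-1,3)@T; o=(o-p)@T*1000
    if ztop is None: 
        s=z[(z>165)&(z<190)]; h,e=np.histogram(s,50); k=h.argmax(); ztop=np.median(s[np.abs(s-e[k])<2])
    k=(ztop-o[2])/D[:,2]; X=o[0]+k*D[:,0]; Y=-(o[1]+k*D[:,1])
    ok=(z>ztop-3)&~np.isnan(z)&(np.hypot(X,Y)<110); q0=np.stack([X,Y],1)[ok]; lab=(z[ok]<ztop+5)*1.
    def f(v):
        cs,sn=np.cos(v[2]),np.sin(v[2]); q=(q0-v[:2])@np.array([[cs,-sn],[sn,cs]])
        return np.mean((sg(np.minimum(boxsd(q,-69,69,-22,22),boxsd(q,-69,-25,-22,69)),.6)-lab)**2)
    r=nm(f,v0,[6,6,.1]); return r.x,r.fun,ztop
def trayfit(W,v0):
    """tray centre, yaw world"""
    P=W.reshape(-1,3); P=P[~np.isnan(P[:,0])]; P=P[(P[:,2]<.018)&(P[:,2]>-.006)]; P=P[np.linalg.norm(P[:,:2]-v0[:2],axis=1)<.14]
    Q=(P[:,:2]-v0[:2])*1000; z=P[:,2]*1000; t=np.clip(z,0,14)
    def f(v):
        cs,sn=np.cos(v[2]),np.sin(v[2]); q=(Q-v[:2])@np.array([[cs,-sn],[sn,cs]])
        a=sg(boxsd(q,-99,99,-52,52),.5); b=sg(boxsd(q,-95,95,-48,48),.5)
        return np.mean(np.minimum(np.abs(14*a-10*b-t),5))
    r=nm(f,[0,0,v0[2]],[5,5,.06]); return v0[0]+r.x[0]/1000,v0[1]+r.x[1]/1000,r.x[2],r.fun
E
python3 - <<'E'
from h import *
c=cam('wrist'); p,psi,s=pose()
print('held',heldL(c,p,s['tcp_rot'],[4,0,np.pi])); print('held',heldL(c,p,s['tcp_rot'],[0,2,np.pi+.08]))
print('tray w',trayfit(cloud(c),[.472,.042,1.42])); print('tray w',trayfit(cloud(c),[.470,.044,1.36]))
for n in ['side','scene']:
    print(n,trayfit(cloud(cam(n)),[.472,.042,1.42]))
print(p,psi)
E
```

```text
held (array([2.92528217, 0.94919546, 3.14548563]), np.float64(0.0021716879280493247), np.float64(178.19682065727778))
held (array([2.92579672, 0.94924645, 3.14548943]), np.float64(0.0021716880648851382), np.float64(178.19682065727778))
tray w (np.float64(0.4705927917116495), np.float64(0.037550944151204614), np.float64(1.3831102354070381), np.float64(0.38859404253687635))
tray w (np.float64(0.47059302768205763), np.float64(0.03755093874452338), np.float64(1.3831115259652031), np.float64(0.3845841379871916))
side (np.float64(0.4722094471815056), np.float64(0.03618554036007684), np.float64(1.3842525305184266), np.float64(0.9736101628523832))
scene (np.float64(0.4709412361098099), np.float64(0.037291959974631556), np.float64(1.3887786639930848), np.float64(1.9109374362402922))
[0.49984887 0.02974102 0.33901032] 1.3993358108374137
```

```bash
cat >> h.py <<'E'
def target(tray,held,sign):
    """sign -1: insert at (-23.5,-23.5) yaw as tray; +1: other. returns TCP x,y,psi"""
    tx,ty,ta=tray; o=np.array([tx,ty])+sign*.0235*np.array([np.cos(ta)-np.sin(ta),np.sin(ta)+np.cos(ta)])
    psi=wrap(ta+(np.pi if sign>0 else 0)-held[2]); h=np.array(held[:2])/1000
    return o[0]-np.cos(psi)*h[0]+np.sin(psi)*h[1], o[1]-np.sin(psi)*h[0]-np.cos(psi)*h[1], psi
E
python3 - <<'E'
from h import *
t=target((.4706,.0376,1.3831),(2.93,.95,3.1455),1); print(t)
plan(t[0],t[1],.22,t[2],5)
E
```

```text
(np.float64(0.452272392844708), np.float64(0.06201497951604143), 1.3791926535897927)
n 5 travel [[4.7, -10.5, 23.9], [4.7, -10.5, 23.9], [4.6, -10.5, 23.9], [4.6, -10.5, 23.9], [4.6, -10.6, 23.9]] roll each 0.0041 max 23.9
```

```bash
python3 -m pendant '{"travel":[[4.7,-10.5,24],[4.7,-10.5,24],[4.6,-10.5,24],[4.6,-10.5,24],[4.6,-10.6,24]],"roll":[0.004,0.004,0.004,0.004,0.004],"hand":[5,5,5,5,5]}' >/dev/null
python3 -m pendant '{"travel":[[0,0,0],[0,0,0],[0,0,0],[0,0,0],[0,0,0]],"roll":[0,0,0,0,0],"hand":[5,5,5,5,5]}'
python3 - <<'E'
from h import *
c=cam('wrist'); save(c,'w3.png'); p,psi,s=pose()
h=heldL(c,p,s['tcp_rot'],[4,0,np.pi]); print('held',h); tr=trayfit(cloud(c),[.4706,.0376,1.383]);print('tray w',tr)
t=target(tr[:3],h[0],1); print(t,p,psi); plan(*t[:2],.1925,t[2],3)
E
```

```text
time_s: 9.7
tcp_pos: [0.4529, 0.062, 0.2203]
tcp_rot: [0.771, 0.636, 0.0, 0.0]
wrist_force: [-0.6, -0.4, -0.7]
finger_gap: 0.127
grasp_force: 60.4
held (array([2.9567891 , 0.63605077, 3.14575037]), np.float64(0.002177499853319541), np.float64(177.86190849939283))
tray w (np.float64(0.47098829431453887), np.float64(0.037396800008801245), np.float64(1.391623836091553), np.float64(0.2563840143232938))
(np.float64(0.45213890968125925), np.float64(0.06168546706785897), np.float64(1.3874661177404715)) [0.45272068 0.06196687 0.22017057] 1.3795332510366423
n 3 travel [[-0.1, -0.2, 9.2], [-0.1, -0.2, 9.2], [-0.1, -0.2, 9.2]] roll each -0.0026 max 9.2
```

View pics/w3.png

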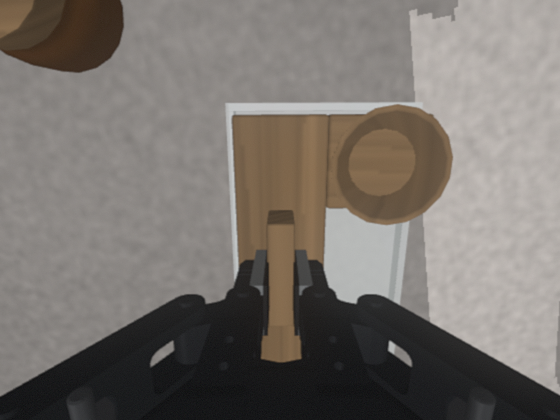

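The wrist view shows the held insert centred over the tray, with its rim visible at (228,105)-(410,105) and on both sides.

```bash
python3 -m pendant '{"travel":[[0,-0.4,6],[0,-0.3,6],[0,0,6],[0,0,4],[0,0,4]],"roll":[-0.003,-0.003,0,0,0],"hand":[5,5,5,5,5]}'
python3 -m pendant '{"travel":[[0,0,1],[0,0,1],[0,0,0.5],[0,0,0],[0,0,0]],"roll":[0,0,0,0,0],"hand":[5,5,5,5,5]}'
```

```text
time_s: 10.25
tcp_pos: [0.4516, 0.0623, 0.1932]
tcp_rot: [0.769, 0.639, -0.0, -0.0]
wrist_force: [-0.6, 0.1, -1.1]
finger_gap: 0.121
grasp_force: 60.4
time_s: 10.75
tcp_pos: [0.4516, 0.0623, 0.1917]
tcp_rot: [0.769, 0.639, 0.0, 0.0]
wrist_force: [-3.2, 0.6, 9.9]
finger_gap: 0.123
grasp_force: 61.8
```

```bash
python3 -m pendant '{"travel":[[0,0,0],[0,0,0],[0,0,0],[0,0,-20],[0,0,-40]],"roll":[0,0,0,0,0],"hand":[35,35,35,35,35]}'
python3 -m pendant '{"travel":[[0,0,-40],[0,0,-40],[0,0,-30],[0,0,0],[0,0,0]],"roll":[-0.1,-0.1,-0.1,0,0],"hand":[50,60,60,60,60]}'
python3 - <<'E'
from h import *
c=cam('wrist'); p,psi,s=pose(); W=cloud(c)
tr=trayfit(W,[.4708,.0374,1.388]); print(tr)
a=wrap(1.388+np.pi); o=[.4708-.0235*.8,.0374+.0235*1.16]
f=fitL(W.reshape(-1,3),np.array(o),True,zoff=.004,yaw0=a); print('cup',f)
cs,sn=np.cos(tr[2]),np.sin(tr[2]); d=np.array(f[:2])-tr[:2]; print('in tray',d@np.array([[cs,-sn],[sn,cs]])*1000,wrap(f[2]-tr[2])-np.pi)
Q=W.reshape(-1,3);q=(Q[:,:2]-f[:2])@np.array([[np.cos(f[2]),-np.sin(f[2])],[np.sin(f[2]),np.cos(f[2])]])*1000
for b in [(-65,-35,-18,18),(35,65,-18,18),(-20,20,-18,-10),(-20,20,10,18)]:
    m=(q[:,0]>b[0])&(q[:,0]<b[1])&(q[:,1]>b[2])&(q[:,1]<b[3])&(Q[:,2]<.03); print(b,m.sum(),np.median(Q[m,2]))
# rest & plain insert
for n in ('side','scene'):
    c=cam(n); W=cloud(c)
    for d in manip.silhouettes(n,'plain_insert')[:1]:
        P=W[d['region']];P=P[~np.isnan(P[:,0])]; ctr=np.median(P,0); P=P[np.linalg.norm(P-ctr,axis=1)<.09]
        for _ in range(4):
            m=P.mean(0); u,sv,vt=np.linalg.svd(P-m,full_matrices=False); nn=vt[2]*np.sign(vt[2][2]); e=(P-m)@nn; P=P[np.abs(e)<max(.002,1.5*e.std())]
        print(n,len(P),m,'normal',nn,'tilt',np.degrees(np.arccos(nn[2])),'yaw upslope',np.arctan2(-nn[1],-nn[0]))
plan(.50,.27,.36,3.5-2*np.pi,14)
E
```

```text
time_s: 11.25
tcp_pos: [0.4509, 0.0623, 0.2501]
tcp_rot: [0.769, 0.639, -0.002, -0.002]
wrist_force: [0.8, -0.7, 0.8]
finger_gap: 0.408
grasp_force: 0.0
time_s: 11.75
tcp_pos: [0.4517, 0.0623, 0.3612]
tcp_rot: [0.666, 0.746, 0.0, 0.0]
wrist_force: [-0.2, 0.3, -1.9]
finger_gap: 0.698
grasp_force: 0.0
(np.float64(0.471068344117446), np.float64(0.03708401649903493), np.float64(1.3834977641565198), np.float64(1.0373514477394974))
cup (np.float64(0.45104432658035737), np.float64(0.06617823490813836), np.float64(-1.7650904067169506), np.float64(0.05542782168383826))
in tray [24.8568051 25.0913145] -0.0069955172836770885
(-65, -35, -18, 18) 1160 0.0137279170631661
(35, 65, -18, 18) 899 0.013717876128176694
(-20, 20, -18, -10) 308 0.013627847608419844
(-20, 20, 10, 18) 299 0.013715119408388434
side 1002 [0.53689773 0.2892007  0.0497687 ] normal [-0.46908939 -0.24585033  0.84824098] tilt 31.979138891423766 yaw upslope 0.48274217023429644
scene 150 [0.56589436 0.29126159 0.06733894] normal [-0.46157499 -0.21799212  0.85989998] tilt 30.69464604089491 yaw upslope 0.44122580000326245
n 14 travel [[14.3, 5.1, 0.0], [13.6, 6.9, 0.0], [12.5, 8.6, 0.0], [11.3, 10.2, 0.0], [9.9, 11.6, 0.0], [8.3, 12.8, 0.0], [6.6, 13.7, 0.0], [4.8, 14.5, 0.0], [2.9, 15.0, 0.0], [0.9, 15.2, 0.0], [-1.1, 15.2, 0.0], [-3.0, 14.9, 0.0], [-4.9, 14.4, 0.0], [-6.7, 13.7, 0.0]] roll each -0.1296 max 14.8
```

```bash
python3 -m pendant '{"travel":[[14.3,5.1,0],[13.6,6.9,0],[12.5,8.6,0],[11.3,10.2,0],[9.9,11.6,0]],"roll":[-0.138,-0.138,-0.138,-0.138,-0.138],"hand":[50,40,40,40,40]}' >/dev/null
python3 -m pendant '{"travel":[[8.3,12.8,0],[6.6,13.7,0],[4.8,14.5,0],[2.9,15,0],[0.9,15.2,0]],"roll":[-0.138,-0.138,-0.138,-0.138,-0.138],"hand":[40,40,40,40,40]}' >/dev/null
python3 -m pendant '{"travel":[[-1.1,15.2,0],[-3,14.9,0],[-4.9,14.4,0],[-6.7,13.7,0],[0,0,0]],"roll":[-0.138,-0.138,-0.138,-0.138,0],"hand":[40,40,40,40,40]}'
python3 - <<'E'
from h import *
c=cam('wrist'); save(c,'w4.png'); W=cloud(c); np.save('w4.npy',W)
for d in manip.silhouettes('wrist','plain_insert')[:2]:
    P=W[d['region']];P=P[~np.isnan(P[:,0])]; ctr=np.median(P,0); P=P[np.linalg.norm(P-ctr,axis=1)<.09]
    for _ in range(5):
        m=P.mean(0); u,sv,vt=np.linalg.svd(P-m,full_matrices=False); nn=vt[2]*np.sign(vt[2][2]); e=(P-m)@nn; P=P[np.abs(e)<max(.0015,1.5*e.std())]
    print(len(P),m,'normal',nn,'tilt',np.degrees(np.arccos(nn[2])),'yaw',np.arctan2(-nn[1],-nn[0]))
E
```

```text
time_s: 13.5
tcp_pos: [0.4887, 0.2733, 0.3603]
tcp_rot: [-0.238, 0.971, 0.0, -0.001]
wrist_force: [0.4, 0.0, -1.3]
finger_gap: 0.469
grasp_force: 0.0
6730 [0.5377651  0.2846206  0.05054876] normal [-0.46755943 -0.24992934  0.84789357] tilt 32.016703835900586 yaw 0.4908965028299648
```

View pics/w4.png

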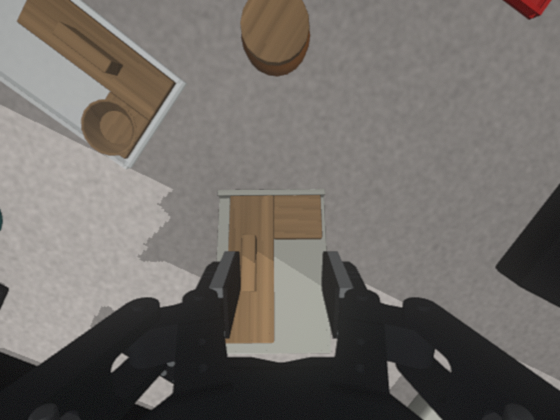

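The wrist view shows the leaning plain insert: bar at (250,270), rib at (249,263), foot at (298,217); the cup insert is sitting in the tray at upper left.

Run:
```python
from h import *
W=np.load('w4.npy').reshape(-1,3); W=W[~np.isnan(W[:,0])]
m=np.array([.53777,.28462,.05055]); n=np.array([-.46756,-.24993,.84789]); n/=np.linalg.norm(n)
up=np.array([0,0,1.]); ex=up-n*n[2]; ex/=np.linalg.norm(ex); ey=np.cross(n,ex); M=np.stack([ex,ey,n],1)
P=(W-m)@M; P[:,2]+=.010
P=P[W[:,2]<.15]
x,y,a,f=fitL(P,np.zeros(2),False,yaw0=0.); print(x,y,a,f)
o=m+M@np.array([x,y,-.010]); print('origin world',o)
ax=np.cos(a)*ex+np.sin(a)*ey; ay=-np.sin(a)*ex+np.cos(a)*ey
print('ax',ax,'ay',ay)
for lx,lz in [(0,32),(25,32),(-25,32),(0,10),(25,10),(-25,10)]: print(lx,lz,(o+ax*lx/1000+n*lz/1000).round(4))
q=P[np.abs(P[:,2]-.032)<.003]; print('rib pts',len(q),q.min(0),q.max(0))
```

```text
0.011542756283838688 -0.016253017700434257 0.0015347341610247867 0.26582767239502014
origin world [0.55873883 0.27739937 0.04819069]
ax [0.74704049 0.40106402 0.53016804] ay [-4.72564301e-01  8.81295818e-01 -8.13667647e-04]
0 32 [0.5438 0.2694 0.0753]
25 32 [0.5625 0.2794 0.0886]
-25 32 [0.5251 0.2594 0.0621]
0 10 [0.5541 0.2749 0.0567]
25 10 [0.5727 0.2849 0.0699]
-25 10 [0.5354 0.2649 0.0434]
rib pts 6631 [-0.14033394 -0.2682107   0.02900005] [0.03845924 0.29228391 0.03499836]
```

Run:
```python
from h import *
W0=np.load('w4.npy'); 
for px in [(240,248),(263,249),(285,249)]: print(W0[px])
W=W0.reshape(-1,3); W=W[~np.isnan(W[:,0])]
m=np.array([.53777,.28462,.05055]); n=np.array([-.46756,-.24993,.84789]); n/=np.linalg.norm(n)
up=np.array([0,0,1.]); ex=up-n*n[2]; ex/=np.linalg.norm(ex); ey=np.cross(n,ex); M=np.stack([ex,ey,n],1)
P=(W-m)@M; P[:,2]+=.010
P=P[(P[:,2]>-.006)&(P[:,2]<.038)]
P=P[(np.abs(P[:,0]-.01)<.1)&(np.abs(P[:,1])<.09)]
g=P[(P[:,2]>.026)]; print('rib',len(g),np.percentile(g,[2,50,98],axis=0))
x,y,a,f=fitL(P,np.array([.012,-.016]),False,yaw0=0.); print(x,y,a,f)
o=m+M@np.array([x,y,-.010]); print('origin world',o)
for lx,lz in [(0,32),(25,32),(-25,32),(0,10)]: print(lx,lz,(o+ex*lx/1000+n*lz/1000).round(4))
```

```text
[0.53130486 0.26279551 0.06531772]
[0.54550729 0.27195801 0.0770741 ]
[0.55936024 0.27975359 0.08692745]
rib 806 [[-0.01010318 -0.02171295  0.02962111]
 [ 0.01409519 -0.01590353  0.03191864]
 [ 0.03766473 -0.0101901   0.03337196]]
0.01154645842589337 -0.016255286452945942 0.0015547793113177555 0.053016504395424296
origin world [0.55874267 0.27739885 0.04819265]
0 32 [0.5438 0.2694 0.0753]
25 32 [0.5625 0.2794 0.0886]
-25 32 [0.5251 0.2594 0.0621]
0 10 [0.5541 0.2749 0.0567]
```

Run:
```python
from h import *
print(pose()[:2]); yaw=.4909
o=np.array([.5487,.2722]); plan(*o,.2354,wrap(yaw+np.pi),5)
```

```text
(array([0.48853834, 0.27205407, 0.36052949]), np.float64(3.6149336160844645))
n 5 travel [[-10.7, -5.5, 25.0], [-10.7, -5.5, 25.0], [-10.7, -5.5, 25.0], [-10.7, -5.6, 25.0], [-10.6, -5.6, 25.0]] roll each -0.0035 max 25.0
```

```bash
python3 -m pendant '{"travel":[[-18,-9,12],[-18,-9,12],[-17.4,-9.7,12],[0,0,12],[0,0,12]],"roll":[-0.0035,-0.0035,-0.0035,-0.0035,-0.0035],"hand":[40,40,40,40,40]}' >/dev/null
python3 -m pendant '{"travel":[[0,0,20],[0,0,20],[0,0,15],[0,0,0],[0,0,0]],"roll":[0,0,0,0,0],"hand":[36,36,36,36,36]}'
python3 - <<'E'
from h import *
plan(.5487,.2722,.2354,wrap(.4909+np.pi),1)
E
```

```text
time_s: 14.6
tcp_pos: [0.5483, 0.2721, 0.2466]
tcp_rot: [-0.244, 0.97, -0.0, -0.0]
wrist_force: [0.3, 0.4, -0.1]
finger_gap: 0.421
grasp_force: 0.0
n 1 travel [[-0.4, -0.1, 11.2]] roll each 0.0022 max 11.2
```

```bash
python3 -m pendant '{"travel":[[-0.4,0,6],[0,0,5],[0,0,0],[0,0,0],[0,0,0]],"roll":[0,0,0,0,0],"hand":[36,36,36,5,5]}' 60
python3 -m pendant '{"travel":[[0,0,0],[0,0,0],[0,0,0],[0,0,-10],[0,0,-25]],"roll":[0,0,0,0,0],"hand":[5,5,5,5,5]}' 60
python3 -m pendant '{"travel":[[0,0,-35],[0,0,-35],[0,0,-20],[0,0,0],[0,0,0]],"roll":[0,0,0,0,0],"hand":[5,5,5,5,5]}'
python3 - <<'E'
from h import *
plan(.53,-.22,.355,1.388+np.pi,15)
E
```

```text
time_s: 15.1
tcp_pos: [0.5492, 0.2724, 0.2355]
tcp_rot: [-0.244, 0.97, 0.0, 0.0]
wrist_force: [-0.7, 0.1, -0.2]
finger_gap: 0.122
grasp_force: 58.5
time_s: 15.6
tcp_pos: [0.5486, 0.2722, 0.2693]
tcp_rot: [-0.244, 0.97, -0.0, -0.002]
wrist_force: [0.5, 0.4, -0.4]
finger_gap: 0.124
grasp_force: 58.5
time_s: 16.1
tcp_pos: [0.5491, 0.2724, 0.3601]
tcp_rot: [-0.244, 0.97, -0.0, 0.0]
wrist_force: [-0.6, -0.1, -1.8]
finger_gap: 0.125
grasp_force: 58.6
n 15 travel [[16.7, -28.3, 0.3], [18.3, -27.3, 0.3], [19.9, -26.1, 0.3], [21.4, -24.9, 0.3], [22.9, -23.6, 0.3], [24.3, -22.2, 0.3], [25.5, -20.7, 0.3], [26.7, -19.1, 0.3], [27.8, -17.5, 0.3], [28.8, -15.8, 0.3], [29.7, -14.1, 0.3], [30.5, -12.3, 0.3], [31.2, -10.4, 0.3], [31.7, -8.5, 0.3], [32.2, -6.6, 0.3]] roll each -0.0596 max 32.8
```

```bash
python3 -m pendant '{"travel":[[16.7,-28.3,0],[18.3,-27.3,0],[19.9,-26.1,0],[21.4,-24.9,0],[22.9,-23.6,0]],"roll":[-0.06,-0.06,-0.06,-0.06,-0.06],"hand":[5,5,5,5,5]}' >/dev/null
python3 -m pendant '{"travel":[[24.3,-22.2,0],[25.5,-20.7,0],[26.7,-19.1,0],[27.8,-17.5,0],[28.8,-15.8,0]],"roll":[-0.06,-0.06,-0.06,-0.06,-0.06],"hand":[5,5,5,5,5]}' >/dev/null
python3 -m pendant '{"travel":[[29.7,-14.1,0],[30.5,-12.3,0],[31.2,-10.4,0],[31.7,-8.5,0],[32.2,-6.6,0]],"roll":[-0.06,-0.06,-0.06,-0.06,-0.06],"hand":[5,5,5,5,5]}' 
python3 -m pendant '{"travel":[[0,0,30],[0,0,30],[0,0,30],[0,0,20],[0,0,0]],"roll":[0,0,0,0,0],"hand":[5,5,5,5,5]}'
python3 - <<'E'
from h import *
c=cam('wrist'); save(c,'w5.png'); p,psi,s=pose(); W=cloud(c).reshape(-1,3); W=W[~np.isnan(W[:,0])]
L=(W-p)@R.from_quat(s['tcp_rot']).as_matrix()
d=manip.silhouettes('wrist','plain_insert')
for e in d[:2]:
    P=cloud(c)[e['region']];P=P[~np.isnan(P[:,0])]
    print(e['confidence'],len(P),np.percentile(P,[1,50,99],axis=0).round(3))
print(p,psi)
E
```

```text
time_s: 17.6
tcp_pos: [0.531, -0.2214, 0.3588]
tcp_rot: [-0.643, 0.766, 0.001, -0.0]
wrist_force: [0.9, 0.3, 0.2]
finger_gap: 0.127
grasp_force: 58.7
time_s: 18.1
tcp_pos: [0.5303, -0.2195, 0.2468]
tcp_rot: [-0.642, 0.767, 0.003, -0.001]
wrist_force: [-0.1, 0.1, -0.1]
finger_gap: 0.125
grasp_force: 58.7
0.79 17527 [[ 0.456 -0.268  0.032]
 [ 0.514 -0.238  0.05 ]
 [ 0.546 -0.18   0.1  ]]
[ 0.53081808 -0.21981772  0.24869896] 4.535268505613482
```

View pics/w5.png

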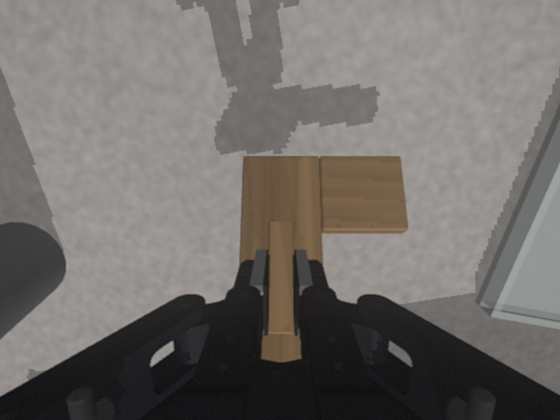

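The wrist view shows the plain insert still held and tilted, its foot (363,193) low end nearest the table, open table all round it.

```bash
python3 -m pendant '{"travel":[[0,0,8],[0,0,6],[0,0,4],[0,0,4],[0,0,4]],"roll":[0,0,0,0,0],"hand":[5,5,5,5,5]}' 25
python3 -m pendant '{"travel":[[0,0,3],[0,0,3],[0,0,3],[0,0,3],[0,0,3]],"roll":[0,0,0,0,0],"hand":[5,5,5,5,5]}' 25
python3 -m pendant '{"travel":[[0,0,3],[0,0,3],[0,0,2],[0,0,2],[0,0,1]],"roll":[0,0,0,0,0],"hand":[5,5,5,5,5]}' 25
```

```text
time_s: 18.7
tcp_pos: [0.5315, -0.2202, 0.224]
tcp_rot: [-0.642, 0.767, -0.0, 0.0]
wrist_force: [-0.9, -0.6, -0.9]
finger_gap: 0.122
grasp_force: 58.7
time_s: 19.2
tcp_pos: [0.5322, -0.2196, 0.2107]
tcp_rot: [-0.642, 0.767, -0.001, 0.002]
wrist_force: [2.6, 11.5, 18.7]
finger_gap: 0.123
grasp_force: 62.9
time_s: 19.7
tcp_pos: [0.5321, -0.2198, 0.1992]
tcp_rot: [-0.642, 0.767, -0.001, 0.001]
wrist_force: [3.1, 10.0, 17.3]
finger_gap: 0.122
grasp_force: 64.2
```

```bash
python3 -m pendant '{"travel":[[0,0,2],[0,0,2],[0,0,2],[0,0,1.5],[0,0,0]],"roll":[0,0,0,0,0],"hand":[5,5,5,5,5]}' 25
python3 -m pendant '{"travel":[[0,0,0],[0,0,0],[0,0,0],[0,0,-20],[0,0,-40]],"roll":[0,0,0,0,0],"hand":[30,30,30,30,30]}' 60
python3 -m pendant '{"travel":[[0,0,-20],[0,0,0],[0,0,0],[0,0,0],[0,0,0]],"roll":[0,0,0,0,0],"hand":[30,30,30,30,30]}' 60
python3 - <<'E'
from h import *
c=cam('wrist'); p,psi,s=pose(); W=cloud(c); Q=W.reshape(-1,3)
f=fitL(Q,np.array([.53,-.22]),False,yaw0=1.39); print(f,p,psi)
q=(Q[:,:2]-f[:2])@np.array([[np.cos(f[2]),-np.sin(f[2])],[np.sin(f[2]),np.cos(f[2])]])*1000
for b in [(-65,-35,-18,18),(-60,-30,40,65),(35,65,-18,18)]:
    m=(q[:,0]>b[0])&(q[:,0]<b[1])&(q[:,1]>b[2])&(q[:,1]<b[3])&(Q[:,2]<.03); print(b,m.sum(),np.median(Q[m,2]))
plan(f[0],f[1],.187,f[2]+np.pi,3)
E
```

```text
time_s: 20.2
tcp_pos: [0.532, -0.22, 0.1913]
tcp_rot: [-0.642, 0.767, -0.001, 0.001]
wrist_force: [2.3, 3.9, 7.8]
finger_gap: 0.122
grasp_force: 63.9
time_s: 20.7
tcp_pos: [0.5307, -0.2198, 0.2491]
tcp_rot: [-0.642, 0.767, 0.002, -0.001]
wrist_force: [0.6, -0.6, 1.5]
finger_gap: 0.349
grasp_force: 0.0
time_s: 21.2
tcp_pos: [0.5312, -0.2201, 0.2697]
tcp_rot: [-0.642, 0.767, 0.001, -0.0]
wrist_force: [-0.7, 0.2, 0.1]
finger_gap: 0.352
grasp_force: 0.0
(np.float64(0.5321773008819934), np.float64(-0.21636449081065265), np.float64(1.390546416465682), np.float64(0.005776054628532559)) [ 0.53128437 -0.22009007  0.26981049] 4.535285627443183
(-65, -35, -18, 18) 2115 0.00966277617793817
(-60, -30, 40, 65) 1428 0.009656145977487172
(35, 65, -18, 18) 1477 0.009719571798056902
n 3 travel [[-1.3, -0.1, 27.6], [-1.3, -0.1, 27.6], [-1.3, -0.1, 27.6]] roll each 0.001 max 27.6
```

```bash
python3 -m pendant '{"travel":[[-1,0,25],[0,0,25],[0,0,20],[0,0,13],[0,0,0]],"roll":[0,0,0,0,0],"hand":[30,30,30,30,30]}' 
python3 -m pendant '{"travel":[[0,0,0],[0,0,0],[0,0,0],[0,0,0],[0,0,0]],"roll":[0,0,0,0,0],"hand":[5,5,5,5,5]}' 60
python3 -m pendant '{"travel":[[0,0,-20],[0,0,-40],[0,0,-40],[0,0,-40],[0,0,0]],"roll":[0,0,0,0,0],"hand":[5,5,5,5,5]}' 60
python3 - <<'E'
from h import *
t=target((.471,.0374,1.387),(3,0,np.pi),-1); print(t); plan(t[0],t[1],.31,t[2],7)
E
```

```text
time_s: 21.75
tcp_pos: [0.531, -0.2188, 0.1857]
tcp_rot: [-0.642, 0.767, 0.002, -0.001]
wrist_force: [-0.4, 0.5, 0.5]
finger_gap: 0.35
grasp_force: 0.0
time_s: 22.25
tcp_pos: [0.5318, -0.2193, 0.1882]
tcp_rot: [-0.642, 0.767, -0.0, 0.0]
wrist_force: [-1.0, -0.1, 5.6]
finger_gap: 0.124
grasp_force: 61.2
time_s: 22.75
tcp_pos: [0.5324, -0.2196, 0.3326]
tcp_rot: [-0.642, 0.767, -0.004, 0.001]
wrist_force: [0.9, -0.1, -2.2]
finger_gap: 0.128
grasp_force: 60.4
(np.float64(0.4903575413619448), np.float64(0.012950345760714847), -1.754592653589793)
n 7 travel [[-31.6, 11.8, 3.2], [-31.6, 11.8, 3.2], [-31.6, 11.8, 3.2], [-31.6, 11.9, 3.2], [-31.6, 11.9, 3.2], [-31.6, 11.9, 3.2], [-31.6, 12.0, 3.2]] roll each 0.001 max 33.2
```

```bash
cat >> h.py <<'E'
def planeL(W,campos,v0,ztop):
    """insert lying at top height ztop, labels by ray-plane intersection; neighbours at lower height =0"""
    P=W.reshape(-1,3); P=P[~np.isnan(P[:,0])]; z=P[:,2]
    k=(ztop-campos[2])/(z-campos[2]); X=campos[:2]+(P[:,:2]-campos[:2])*k[:,None]
    ok=(z<ztop+.003)&(np.linalg.norm(X-v0[:2],axis=1)<.12); q0=(X[ok]-v0[:2])*1000; z=z[ok]; lab=(z>ztop-.004)*1.
    def f(v):
        cs,sn=np.cos(v[2]),np.sin(v[2]); q=(q0-v[:2])@np.array([[cs,-sn],[sn,cs]])
        sd=np.minimum(boxsd(q,-69,69,-22,22),boxsd(q,-69,-25,-22,69))
        use=(sd<1.8)|(sd>8)   # ignore walls
        return np.mean(np.where(use,(sg(sd,.6)-lab)**2,0))
    r=nm(f,[0,0,v0[2]],[4,4,.05]); return v0[0]+r.x[0]/1000,v0[1]+r.x[1]/1000,r.x[2],r.fun
def intray(f,tr):
    cs,sn=np.cos(tr[2]),np.sin(tr[2]); return ((np.array(f[:2])-tr[:2])@np.array([[cs,-sn],[sn,cs]])*1000).round(2),round(wrap(f[2]-tr[2]),4)
E
python3 - <<'E'
from h import *
W=np.load('w4.npy'); tr=trayfit(W,[.471,.0374,1.387]); print('w4 tray',tr)
# rim of cup: points z .033-.041
def cupc(W):
    P=W.reshape(-1,3); P=P[~np.isnan(P[:,0])]; P=P[(P[:,2]>.0345)&(P[:,2]<.0405)]; P=P[np.linalg.norm(P[:,:2]-[.506,.102],axis=1)<.045]
    if len(P)<15: return None
    r=minimize(lambda v:np.mean(np.minimum(np.abs(np.linalg.norm(P[:,:2]*1000-v,axis=1)-24.5),4)),[506,102],method='Nelder-Mead'); return r.x/1000,r.fun,len(P)
def cupt(cc,tr): return intray([*cc,0],tr)[0]
r=cupc(W); print(r, r and cupt(r[0],tr), 'nominal 70.5,-23.5')
tw=(.4710,.0374,1.387)
for n in ('side','scene'):
    c=cam(n); W=cloud(c); tr=trayfit(W,[.471,.0374,1.387]); r=cupc(W); print(n,tr,r,r and cupt(r[0],tr))
    f=planeL(W,c2w(c,[0,0,0])[0],[.452,.065,1.387+np.pi],.014); print(f,intray(f,tr))
E
```

```text
w4 tray (np.float64(0.47160616127518523), np.float64(0.036499519401334654), np.float64(1.38329304028739), np.float64(1.4920290411161636))
None None nominal 70.5,-23.5
side (np.float64(0.47397378925608), np.float64(0.03327943648146752), np.float64(1.3929685114484651), np.float64(1.3480357744507778)) None None
(np.float64(0.4508227519801974), np.float64(0.0704502041283366), np.float64(4.52100749688999), np.float64(0.03806683538261176)) (array([32.49, 29.36]), np.float64(3.128))
scene (np.float64(0.47191026561427907), np.float64(0.03766709279107717), np.float64(1.3729456962123296), np.float64(2.2392799282031035)) None None
(np.float64(0.4518621406943095), np.float64(0.06768273399352287), np.float64(4.516253033921647), np.float64(0.055977468372605005)) (array([25.49, 25.56]), np.float64(-3.1399))
```

Run:
```python
from h import *
W=np.load('w4.npy')
P=W[95:160,75:140].reshape(-1,3); P=P[~np.isnan(P[:,0])]; print(np.histogram(P[:,2],np.arange(0,.05,.004)))
g=P[P[:,2]>.03]; print(len(g),g.min(0),g.max(0),g.mean(0))
```

```text
(array([ 441,  169,  100, 1702,  328,  353,  667,  140,    0,    0,    0,
          0]), array([0.   , 0.004, 0.008, 0.012, 0.016, 0.02 , 0.024, 0.028, 0.032,
       0.036, 0.04 , 0.044, 0.048]))Traceback (most recent call last):
  File "<stdin>", line 4, in <module>
    return umr_minimum(a, axis, None, out, keepdims, initial, where)
ValueError: zero-size array to reduction operation minimum which has no identity
```

```bash
cat >> h.py <<'E'
def cupc(W,c0=(.507,.102)):
    P=W.reshape(-1,3); P=P[~np.isnan(P[:,0])]; P=P[(P[:,2]>.0262)&(P[:,2]<.031)]; P=P[np.linalg.norm(P[:,:2]-c0,axis=1)<.04]
    if len(P)<15: return None
    r=minimize(lambda v:np.mean(np.minimum(np.abs(np.linalg.norm(P[:,:2]*1000-v,axis=1)-24.5),4)),np.array(c0)*1000,method='Nelder-Mead'); return r.x/1000,r.fun,len(P)
E
python3 - <<'E'
from h import *
W=np.load('w4.npy'); tr=(.4716,.0365,1.3833)
r=cupc(W); print(r, [intray([*r[0],0],t)[0] for t in (tr,(.4710,.0374,1.387))], 'nominal 70.5,-23.5')
for n in ('side','scene'):
    W=cloud(cam(n)); r=cupc(W); print(n,r,r and [intray([*r[0],0],t)[0] for t in (tr,(.4710,.0374,1.387))])
E
```

```text
(array([0.50614894, 0.10331804]), np.float64(0.9717849516587747), 563) [array([ 72.09, -21.49]), array([ 71.23, -22.51])] nominal 70.5,-23.5
side (array([0.50527152, 0.10592914]), np.float64(0.9943999174914119), 40) [array([ 74.49, -20.14]), array([ 73.64, -21.17])]
scene (array([0.50744677, 0.1046678 ]), np.float64(1.615624046021555), 48) [array([ 73.65, -22.51]), array([ 72.8 , -23.54])]
```

```bash
python3 -m pendant '{"travel":[[-31.6,11.8,3],[-31.6,11.8,3],[-31.6,11.8,3],[-31.6,11.9,3],[-31.6,11.9,3]],"roll":[0.001,0.001,0.001,0.001,0.001],"hand":[5,5,5,5,5]}' >/dev/null
python3 -m pendant '{"travel":[[-31.6,11.9,20],[-31.6,12,20],[0,0,20],[0,0,0],[0,0,0]],"roll":[0.001,0.001,0,0,0],"hand":[5,5,5,5,5]}'
python3 - <<'E'
from h import *
c=cam('wrist'); save(c,'w6.png'); p,psi,s=pose()
h=heldL(c,p,s['tcp_rot'],[3,0,np.pi]); print('held',h); tr=trayfit(cloud(c),[.471,.0374,1.387]);print('tray w',tr)
for T in (tr[:3],(.471,.0374,1.387)):
    t=target(T,h[0],-1); t=(t[0]-.0012*np.cos(1.387),t[1]-.0012*np.sin(1.387),t[2]); print(t,p,psi); plan(*t[:2],.215,t[2],2)
E
```

```text
time_s: 23.95
tcp_pos: [0.4894, 0.0131, 0.2523]
tcp_rot: [-0.639, 0.769, 0.001, -0.001]
wrist_force: [0.6, 0.0, -1.0]
finger_gap: 0.125
grasp_force: 60.3
held (array([-2.74506915, -1.49805697,  3.1470524 ]), np.float64(0.0031413966657391325), np.float64(179.1394275489092))
tray w (np.float64(0.47123262557478834), np.float64(0.03697480589129668), np.float64(1.3825418754417373), np.float64(0.4560119686957171))
(np.float64(0.49064182394471323), np.float64(0.005330202276459327), np.float64(-1.7645105213362766)) [0.48973441 0.01286337 0.25288991] 4.527650644334925
n 2 travel [[3.6, -1.1, 18.9], [3.6, -1.2, 18.9]] roll each 0.0045 max 18.9
(np.float64(0.49054481880437056), np.float64(0.005843205198587235), np.float64(-1.760052396778014)) [0.48973441 0.01286337 0.25288991] 4.527650644334925
n 2 travel [[3.4, -1.0, 18.9], [3.4, -1.1, 18.9]] roll each 0.0023 max 18.9
```

View pics/w6.png

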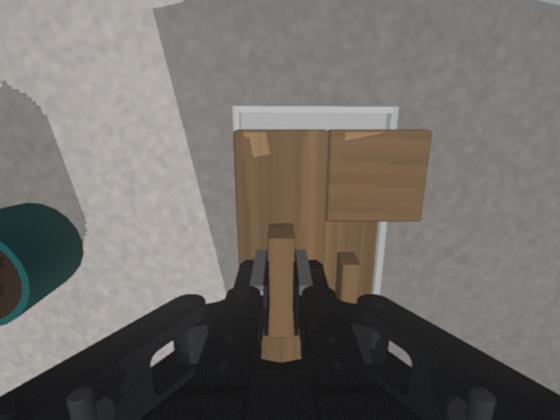

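The wrist view shows the held plain insert over the tray (tray rim at (235,107)-(397,107)), with the cup insert's bar and rib at (350,270) beneath and the pot at left.

Run:
```python
from h import *
c=cam('wrist'); p,psi,s=pose(); L=(cloud(c).reshape(-1,3)-p)@R.from_quat(s['tcp_rot']).as_matrix()*1000
L=L[~np.isnan(L[:,0])]; m=(L[:,2]>170)&(L[:,2]<188)&(np.abs(L[:,0])<72)&(L[:,1]<75)&(L[:,1]>-25)
L=L[m]
for _ in range(5):
    A=np.c_[L[:,0],L[:,1],np.ones(len(L))]; k,*_=np.linalg.lstsq(A,L[:,2],rcond=None); e=L[:,2]-A@k; L=L[np.abs(e)<1.5]
print('z = a x + b y + c',k,len(L))
for y in (15,30,45,60):  # x extents: left/right edges
    pass
for x in (20,30,40,50,60):
    r=L[np.abs(L[:,0]-x)<2]; print(x,len(r),r[:,1].min(),r[:,1].max())
print(L[:,0].max())
```

```text
z = a x + b y + c [ 7.04408706e-04 -3.10539300e-04  1.78861016e+02] 19991
20 474 -20.520484719626058 22.720936959460843
30 1459 -20.651893649556747 69.65676833737554
40 1517 -20.748292228927887 69.89174532296099
50 1574 -20.764163555260154 69.5743039118527
60 1716 -20.855849057774964 70.19923902022866
66.19931290217619
```

```bash
python3 -m pendant '{"travel":[[3.5,-1.1,12],[3.5,-1.1,12],[0,0,12],[0,0,0],[0,0,0]],"roll":[0.003,0.003,0,0,0],"hand":[5,5,5,5,5]}'
python3 - <<'E'
from h import *
c=cam('wrist'); p,psi,s=pose()
h=heldL(c,p,s['tcp_rot'],[-3,-1,np.pi]); print('held',h); tr=trayfit(cloud(c),[.471,.0374,1.387]);print('tray w',tr)
for T in (tr[:3],(.471,.0374,1.387)):
    t=target(T,h[0],-1); t=(t[0]-.0012*np.cos(1.387),t[1]-.0012*np.sin(1.387),t[2]); print(t,p,psi); plan(*t[:2],.193,t[2],1)
E
```

```text
time_s: 24.55
tcp_pos: [0.4907, 0.0056, 0.2173]
tcp_rot: [-0.637, 0.771, -0.0, 0.0]
wrist_force: [-0.7, 0.4, -1.0]
finger_gap: 0.123
grasp_force: 60.3
held (array([-2.48057002, -0.98470809,  3.14621377]), np.float64(0.0031439144625323755), np.float64(178.7304560509563))
tray w (np.float64(0.471545148379807), np.float64(0.037305605645134764), np.float64(1.386014887256431), np.float64(0.5701552894897801))
(np.float64(0.49060815983599737), np.float64(0.006086573433570577), np.float64(-1.760198879034583)) [0.49073314 0.00572997 0.21749809] 4.5218605093751485
n 1 travel [[-0.3, 0.2, 24.5]] roll each -0.0011 max 24.5
(np.float64(0.49009259413711037), np.float64(0.006199977627534925), np.float64(-1.7592137662910141)) [0.49073314 0.00572997 0.21749809] 4.5218605093751485
n 1 travel [[-0.3, 0.7, 24.5]] roll each -0.0021 max 24.5
```

```bash
python3 -m pendant '{"travel":[[0,0.3,3],[0,0,3],[0,0,3],[0,0,3],[0,0,2]],"roll":[-0.001,0,0,0,0],"hand":[5,5,5,5,5]}'
python3 -m pendant '{"travel":[[0,0,2],[0,0,2],[0,0,2],[0,0,2],[0,0,2]],"roll":[0,0,0,0,0],"hand":[5,5,5,5,5]}'
```

```text
time_s: 25.1
tcp_pos: [0.49, 0.0061, 0.2023]
tcp_rot: [-0.637, 0.771, 0.0, -0.0]
wrist_force: [-0.2, -0.8, -0.8]
finger_gap: 0.119
grasp_force: 60.3
time_s: 25.6
tcp_pos: [0.4901, 0.0061, 0.1925]
tcp_rot: [-0.637, 0.771, 0.0, -0.0]
wrist_force: [0.8, -0.3, -1.3]
finger_gap: 0.122
grasp_force: 60.3
```

No resistance; finish the seating, release, and look.

```bash
python3 -m pendant '{"travel":[[0,0,0.5],[0,0,0.5],[0,0,0.3],[0,0,0],[0,0,0]],"roll":[0,0,0,0,0],"hand":[5,5,5,5,5]}'
python3 -m pendant '{"travel":[[0,0,0],[0,0,0],[0,0,0],[0,0,-20],[0,0,-40]],"roll":[0,0,0,0,0],"hand":[26,26,26,26,28]}'
python3 -m pendant '{"travel":[[0,0,-40],[0,0,-40],[0,0,-30],[0,0,0],[0,0,0]],"roll":[0.1,0.1,0.1,0,0],"hand":[60,85,85,85,85]}'
python3 - <<'E'
from h import *
c=cam('wrist'); save(c,'w7.png'); p,psi,s=pose(); W=cloud(c); Q=W.reshape(-1,3)
for nm_,o,a in (('plain',(.4902,.0087),1.387),('cup',(.4515,.065),1.387-np.pi)):
    q=(Q[:,:2]-o)@np.array([[np.cos(a),-np.sin(a)],[np.sin(a),np.cos(a)]])*1000
    for b in [(-65,-35,-18,18),(-60,-30,40,65),(35,60,-18,18),(-20,20,9,18),(-20,20,-18,-9)]:
        m=(q[:,0]>b[0])&(q[:,0]<b[1])&(q[:,1]>b[2])&(q[:,1]<b[3])&(Q[:,2]<.045); print(nm_,b,m.sum(),m.any() and np.percentile(Q[m,2],[10,50,90]).round(4))
print(p,psi,cupc(W))
for n in('side','scene','wrist'):
    c=cam(n);W=cloud(c)
    for d in manip.silhouettes(n,'pot')[:2]:
        P=W[d['region']];P=P[~np.isnan(P[:,0])]; P=P[np.linalg.norm(P[:,:2]-[.665,.005],axis=1)<.06]
        if len(P)<30: continue
        B=P[(P[:,2]>.015)&(P[:,2]<.058)]
        r=minimize(lambda v:np.mean(np.minimum(np.abs(np.linalg.norm(B[:,:2]*1000-v,axis=1)-32),8)),[665,5],method='Nelder-Mead'); print(n,d['confidence'],len(P),len(B),r.x,r.fun,P[:,2].max())
E
```

```text
time_s: 26.1
tcp_pos: [0.49, 0.0061, 0.1922]
tcp_rot: [-0.637, 0.771, -0.0, 0.0]
wrist_force: [-5.8, 0.5, 18.3]
finger_gap: 0.122
grasp_force: 63.1
time_s: 26.6
tcp_pos: [0.4893, 0.0062, 0.2501]
tcp_rot: [-0.637, 0.771, 0.002, -0.002]
wrist_force: [0.3, -0.1, 0.8]
finger_gap: 0.329
grasp_force: 0.0
time_s: 27.1
tcp_pos: [0.4901, 0.0061, 0.3613]
tcp_rot: [-0.515, 0.857, -0.0, 0.0]
wrist_force: [-0.1, -0.1, 0.1]
finger_gap: 0.995
grasp_force: 0.0
plain (-65, -35, -18, 18) 1134 [0.0127 0.0137 0.0147]
plain (-60, -30, 40, 65) 812 [0.0128 0.0137 0.0146]
plain (35, 60, -18, 18) 741 [0.0129 0.0137 0.0146]
plain (-20, 20, 9, 18) 332 [0.0128 0.0138 0.0146]
plain (-20, 20, -18, -9) 331 [0.0128 0.0137 0.0146]
cup (-65, -35, -18, 18) 813 [0.0128 0.0137 0.0146]
cup (-60, -30, 40, 65) 543 [0.0129 0.0139 0.0185]
cup (35, 60, -18, 18) 861 [0.0127 0.0137 0.0146]
cup (-20, 20, 9, 18) 307 [0.0129 0.0137 0.0146]
cup (-20, 20, -18, -9) 310 [0.0128 0.0137 0.0145]
[0.48992507 0.00612224 0.36053335] 4.224623273236585 (array([0.50598051, 0.10271625]), np.float64(0.9619337513562353), 372)
side 0.91 646 329 [661.96021802  -1.89361137] 1.268080049993181 0.08163252080272289
scene 0.68 558 267 [660.39905767  -2.82469783] 1.4328000700912418 0.08256681180626323
wrist 0.95 4390 1318 [661.86049486  -2.91646861] 0.3127976225287448 0.08292744417847193
```

View pics/w7.png

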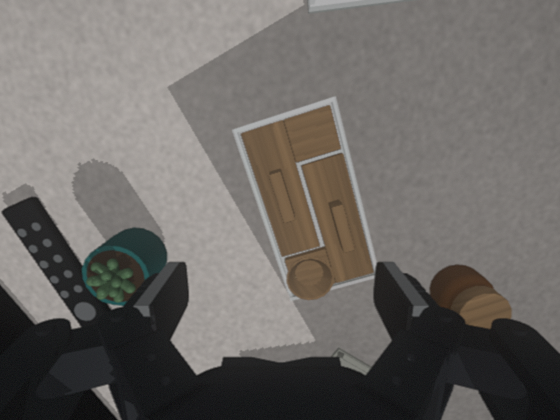

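The wrist view shows both inserts interlocked inside the tray (ribs at (283,195) and (342,228), cup at (309,280)); pot at left (115,280). Both measure flat at 13.7 mm everywhere.

Run:
```python
from h import *
plan(.662,-.0025,.30,np.pi,8)
```

```text
n 8 travel [[-9.1, -19.5, 7.6], [-11.7, -18.1, 7.6], [-14.0, -16.3, 7.6], [-16.1, -14.3, 7.6], [-17.9, -12.0, 7.6], [-19.3, -9.5, 7.6], [-20.4, -6.8, 7.6], [-21.2, -4.0, 7.6]] roll each 0.1352 max 21.5
```

```bash
python3 -m pendant '{"travel":[[-9.1,-19.5,7.6],[-11.7,-18.1,7.6],[-14,-16.3,7.6],[-16.1,-14.3,7.6],[-17.9,-12,7.6]],"roll":[0.1352,0.1352,0.1352,0.1352,0.1352],"hand":[85,85,85,85,85]}' >/dev/null
python3 -m pendant '{"travel":[[-19.3,-9.5,7.6],[-20.4,-6.8,7.6],[-21.2,-4,7.6],[0,0,0],[0,0,0]],"roll":[0.1352,0.1352,0.1352,0,0],"hand":[85,85,85,85,85]}'
python3 - <<'E'
from h import *
c=cam('wrist'); W=cloud(c)
for d in manip.silhouettes('wrist','pot')[:1]:
    P=W[d['region']];P=P[~np.isnan(P[:,0])]; B=P[(P[:,2]>.015)&(P[:,2]<.063)&(np.linalg.norm(P[:,:2]-[.662,-.0025],axis=1)<.05)]
    r=minimize(lambda v:np.mean(np.minimum(np.abs(np.linalg.norm(B[:,:2]*1000-v,axis=1)-32),6)),[662,-2.5],method='Nelder-Mead'); print(len(B),r.x,r.fun,P[:,2].max())
plan(*(r.x/1000),.197,np.pi,5)
E
```

```text
time_s: 28.45
tcp_pos: [0.662, -0.0026, 0.2999]
tcp_rot: [-0.001, 1.0, 0.0, -0.001]
wrist_force: [-0.4, 1.1, -0.7]
finger_gap: 0.995
grasp_force: 0.0
4225 [661.8905145   -3.31210566] 3.820645105929528 0.0829835872611457
n 5 travel [[-0.1, -0.1, 20.7], [-0.1, -0.1, 20.7], [-0.1, -0.1, 20.7], [-0.1, -0.1, 20.7], [-0.1, -0.1, 20.7]] roll each 0.0004 max 20.7
```

```bash
python3 -m pendant '{"travel":[[0,-0.5,25],[0,0,25],[0,0,25],[0,0,18],[0,0,10]],"roll":[0,0,0,0,0],"hand":[85,85,85,85,85]}' 40
python3 -m pendant '{"travel":[[0,0,0],[0,0,0],[0,0,0],[0,0,0],[0,0,0]],"roll":[0,0,0,0,0],"hand":[75,70,65,58,55]}' 40
python3 -m pendant '{"travel":[[0,0,0],[0,0,0],[0,0,0],[0,0,-5],[0,0,-15]],"roll":[0,0,0,0,0],"hand":[50,50,50,50,50]}' 40
python3 -m pendant '{"travel":[[0,0,-20],[0,0,-20],[0,0,-15],[0,0,0],[0,0,0]],"roll":[0,0,0,0,0],"hand":[50,50,50,50,50]}' 40
python3 - <<'E'
from h import *
c=cam('wrist'); p,psi,s=pose();print(p,psi,s['grasp_force'])
c2=cam('side'); W=cloud(c2)
for d in manip.silhouettes('side','pot')[:1]:
    P=W[d['region']];P=P[~np.isnan(P[:,0])]; print(d['confidence'],len(P),np.percentile(P,[2,50,98],axis=0).round(3))
save(c2,'s8.png')
plan(.506,.1027,.27,np.pi,8)
E
```

```text
time_s: 29.05
tcp_pos: [0.6612, -0.0031, 0.1967]
tcp_rot: [-0.001, 1.0, 0.0, -0.001]
wrist_force: [0.1, 0.2, 0.2]
finger_gap: 0.993
grasp_force: 0.0
time_s: 29.55
tcp_pos: [0.6624, -0.0032, 0.199]
tcp_rot: [-0.0, 1.0, -0.0, 0.001]
wrist_force: [-0.9, 0.1, 6.6]
finger_gap: 0.727
grasp_force: 43.7
time_s: 30.05
tcp_pos: [0.6617, -0.0032, 0.2173]
tcp_rot: [-0.0, 1.0, 0.0, -0.001]
wrist_force: [-0.1, 1.0, -1.7]
finger_gap: 0.728
grasp_force: 44.3
time_s: 30.55
tcp_pos: [0.6621, -0.0032, 0.2725]
tcp_rot: [-0.0, 1.0, -0.0, 0.0]
wrist_force: [-0.3, 0.3, -2.3]
finger_gap: 0.726
grasp_force: 44.3
[ 0.66190643 -0.00316152  0.27194641] 3.1417094361703333 44.32372729294002
0.62 525 [[ 0.629 -0.023  0.082]
 [ 0.641  0.011  0.12 ]
 [ 0.664  0.03   0.151]]
n 8 travel [[19.5, 13.2, 0.2], [19.5, 13.2, 0.2], [19.5, 13.2, 0.2], [19.5, 13.2, 0.2], [19.5, 13.2, 0.2], [19.5, 13.2, 0.2], [19.5, 13.2, 0.2], [19.5, 13.2, 0.2]] roll each 0.0 max 19.5
```

View pics/s8.png

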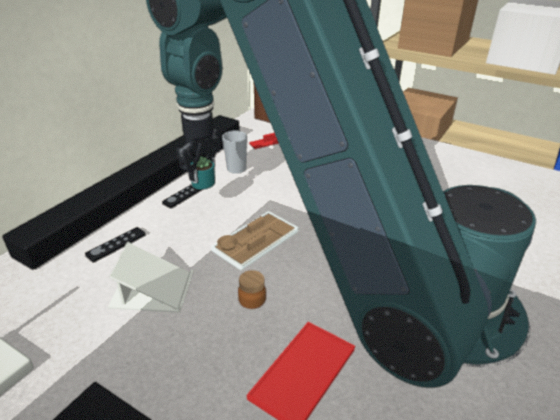

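The side view shows the pot held upright at (203,172) in the gripper, both inserts in the tray at (255,238), and the rest empty.

```bash
python3 -m pendant '{"travel":[[6,4,0],[12,8,0],[18,12.2,0],[20,13.6,0],[22,14.9,0]],"roll":[0,0,0,0,0],"hand":[50,50,50,50,50]}' >/dev/null
python3 -m pendant '{"travel":[[22,14.9,0],[20,13.6,0],[18,12.3,0],[12,8,0],[6,4,0]],"roll":[0,0,0,0,0],"hand":[50,50,50,50,50]}' >/dev/null
python3 -m pendant '{"travel":[[0,0,4],[0,0,8],[0,0,8],[0,0,4],[0,0,0]],"roll":[0,0,0,0,0],"hand":[50,50,50,50,50]}'
python3 - <<'E'
from h import *
p,psi,s=pose(); print(p,psi,s['grasp_force'])
c=cam('wrist'); W=cloud(c); save(c,'w9.png'); print(cupc(W)); tr=trayfit(W,[.471,.0374,1.387]); print(tr)
P=W.reshape(-1,3); B=P[(np.linalg.norm(P[:,:2]-p[:2],axis=1)<.06)&(P[:,2]>.065)&(P[:,2]<.107)&(P[:,0]<p[0])&(np.abs(P[:,1]-p[1])<.028)]
r=minimize(lambda v:np.mean(np.minimum(np.abs(np.linalg.norm(B[:,:2]*1000-v,axis=1)-32),6)),p[:2]*1000,method='Nelder-Mead'); print('pot',len(B),r.x,r.fun)
plan(.506,.1027,.23,np.pi,4)
E
```

```text
time_s: 32.2
tcp_pos: [0.5061, 0.1021, 0.2476]
tcp_rot: [0.0, 1.0, -0.0, -0.001]
wrist_force: [-0.2, 0.2, -0.9]
finger_gap: 0.732
grasp_force: 44.3
[0.50613813 0.10205643 0.24759903] 3.14127788239023 44.307444021105766
(array([0.5054188 , 0.10321769]), np.float64(0.1598651128589112), 26)
(np.float64(0.47101800449126896), np.float64(0.0376443565200428), np.float64(1.383994808587281), np.float64(1.9010784591423187))
pot 3103 [504.94406812 101.54119893] 0.20642948453953652
n 4 travel [[0.1, 0.1, 4.5], [0.1, 0.1, 4.5], [0.1, 0.1, 4.5], [0.1, 0.1, 4.5]] roll each -0.0 max 4.5
```

View pics/w9.png

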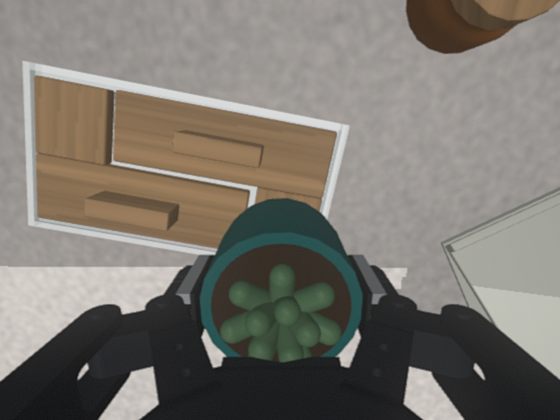

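The wrist view shows the pot held upright over the cup's end of the tray, with both inserts lying interlocked (ribs at (218,148) and (130,210)).

```bash
python3 -m pendant '{"travel":[[-0.7,1.2,4],[0,0,5],[0,0,5],[0,0,4],[0,0,3]],"roll":[0,0,0,0,0],"hand":[50,50,50,50,50]}'
python3 -m pendant '{"travel":[[0,0,1],[0,0,1],[0,0,1],[0,0,0],[0,0,0]],"roll":[0,0,0,0,0],"hand":[50,50,50,50,50]}'
```

```text
time_s: 32.75
tcp_pos: [0.5067, 0.1035, 0.2271]
tcp_rot: [-0.0, 1.0, 0.0, -0.0]
wrist_force: [-0.1, 0.2, -1.4]
finger_gap: 0.729
grasp_force: 44.3
time_s: 33.25
tcp_pos: [0.5068, 0.1035, 0.2247]
tcp_rot: [-0.0, 1.0, 0.0, 0.0]
wrist_force: [-0.8, 0.4, -1.5]
finger_gap: 0.725
grasp_force: 44.3
```

```bash
python3 -m pendant '{"travel":[[0,0,0.7],[0,0,0.7],[0,0,0],[0,0,0],[0,0,0]],"roll":[0,0,0,0,0],"hand":[50,50,50,50,50]}'
python3 -m pendant '{"travel":[[0,0,0.7],[0,0,0.7],[0,0,0],[0,0,0],[0,0,0]],"roll":[0,0,0,0,0],"hand":[50,50,50,50,50]}'
```

```text
time_s: 33.75
tcp_pos: [0.5068, 0.1035, 0.2232]
tcp_rot: [-0.0, 1.0, -0.0, 0.0]
wrist_force: [-0.6, -0.1, -1.6]
finger_gap: 0.727
grasp_force: 44.3
time_s: 34.25
tcp_pos: [0.5071, 0.1035, 0.2223]
tcp_rot: [-0.0, 1.0, 0.0, 0.001]
wrist_force: [0.4, 0.9, 5.6]
finger_gap: 0.726
grasp_force: 45.2
```

```bash
python3 -m pendant '{"travel":[[0,0,0.5],[0,0,0],[0,0,0],[0,0,0],[0,0,0]],"roll":[0,0,0,0,0],"hand":[50,50,66,72,78]}' 20
python3 -m pendant '{"travel":[[0,0,0],[0,0,0],[0,0,0],[0,0,-10],[0,0,-20]],"roll":[0,0,0,0,0],"hand":[85,85,85,85,85]}'
python3 -m pendant '{"travel":[[0,0,-30],[0,0,-30],[0,0,-30],[0,0,-20],[0,0,0]],"roll":[0,0,0,0,0],"hand":[85,85,85,85,85]}'
python3 - <<'E'
from h import *
for n in('wrist','side','scene'):
    c=cam(n);W=cloud(c)
    for d in manip.silhouettes(n,'pot')[:1]:
        P=W[d['region']];P=P[~np.isnan(P[:,0])]; P=P[np.linalg.norm(P[:,:2]-[.506,.103],axis=1)<.06]
        B=P[(P[:,2]>.04)&(P[:,2]<.08)]
        r=minimize(lambda v:np.mean(np.minimum(np.abs(np.linalg.norm(B[:,:2]*1000-v,axis=1)-32),6)),[506,103],method='Nelder-Mead')
        # rim plane (top of pot ring)
        rr=np.linalg.norm(P[:,:2]-r.x/1000,axis=1); g=P[(rr>.027)&(rr<.034)&(P[:,2]>.078)]
        k=np.linalg.lstsq(np.c_[g[:,:2]-r.x/1000,np.ones(len(g))],g[:,2],rcond=None)[0] if len(g)>20 else None
        print(n,len(P),r.x,r.fun,'zmax',P[:,2].max(),'rim plane',k,len(g))
    if n=='wrist':
        save(c,'w10.png'); print(trayfit(W,[.471,.0374,1.387])); Q=W.reshape(-1,3)
        for nm_,o,a in (('plain',(.4902,.0087),1.387),('cup',(.4515,.065),1.387-np.pi)):
            q=(Q[:,:2]-o)@np.array([[np.cos(a),-np.sin(a)],[np.sin(a),np.cos(a)]])*1000
            for b in [(-65,-35,-18,18),(-60,-30,40,65),(35,60,-18,18)]:
                m=(q[:,0]>b[0])&(q[:,0]<b[1])&(q[:,1]>b[2])&(q[:,1]<b[3])&(Q[:,2]<.02); print(nm_,m.sum(),m.any() and np.median(Q[m,2]))
E
```

```text
time_s: 34.75
tcp_pos: [0.5068, 0.1035, 0.2212]
tcp_rot: [-0.0, 1.0, -0.0, -0.0]
wrist_force: [0.1, 0.1, -0.4]
finger_gap: 0.911
grasp_force: 0.0
time_s: 35.25
tcp_pos: [0.5064, 0.1035, 0.2512]
tcp_rot: [-0.0, 1.0, -0.0, -0.001]
wrist_force: [0.5, -0.3, 0.3]
finger_gap: 0.994
grasp_force: 0.0
time_s: 35.75
tcp_pos: [0.5071, 0.1036, 0.3645]
tcp_rot: [-0.0, 1.0, 0.0, 0.002]
wrist_force: [-0.1, -0.3, -0.6]
finger_gap: 0.997
grasp_force: 0.0
wrist 4949 [506.71525534 102.90419625] 0.1925176117798763 zmax 0.10569649397760576 rim plane [ 4.10615301e-03 -6.28832081e-05  8.49496401e-02] 1223
(np.float64(0.4712848409722869), np.float64(0.037517823079295666), np.float64(1.3842280320481497), np.float64(1.48218600647244))
plain 1049 0.01371813254590625
plain 843 0.013714598908832169
plain 836 0.013677443253319866
cup 1113 0.013684724686485539
cup 0 False
cup 973 0.013631561705356893
side 776 [506.8457504  104.48360141] 0.9934644055515165 zmax 0.10553748529473178 rim plane [ 0.02086294 -0.03303872  0.08358658] 114
scene 483 [505.36616982 103.73466497] 1.5235586831196986 zmax 0.10789093671144662 rim plane [-0.05764443 -0.00939595  0.08565371] 78
```

View pics/w10.png

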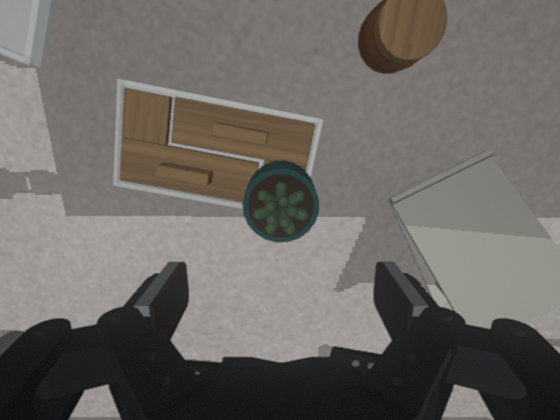

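The wrist view shows the pot upright in the cup at (281,203), and its rim plane measures within 0.3° of level. Both inserts are flat in the tray, and the gripper is open and clear.

```bash
python3 -c "
from workcell import manip
print(manip.sign_off())"
```

```text
the job is handed in; nothing more can be done
None
```

I handed the job in at about 36 s: both inserts lie flat and interlocked in the tray, the pot stands upright in the cup, everything is released, and I touched none of the bystanders.

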